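Unlock a microscope stage and slide its carriage home

TASK

On the black microscope stage, loosen the big knurled locking ring by rolling a fingertip lightly across its rim: more than two full turns counter-clockwise seen from above, but less than three, so that it stays on its stud. Only then push the carriage by its upright tab, away from the ring, until it is fully home against its stop, with the dish riding along in its seat. Use fingertips only: pinch nothing, lift nothing, never press hard, and leave everything else on the bench where it stands.

Things in the scene. Friction and masses are not known exactly. Their poses are not given: they have to be found in the camera images.
- stage: Fixed flat black microscope stage on the bench, 170 mm (its x) by 290 mm (its y), 30 mm high, two thin guide rails along y to 36 mm. Origin at the centre of its underside; z up. The ring stands near its -y end, 75 mm from the origin; the carriage slides along its +y. Position and yaw differ each time.
- ring_mid (a point): Knurled steel ring, 60 mm across over 30 vertical ridges 1.2 mm deep, turning on a fixed upright stud. This point is on its axis at its underside; the rim spans 42 to 62 mm above the bench. Within 70 mm of the axis all else is under 40 mm, so a fingertip may circle it. White bar on top, along its own +x, shows the turning. About 1 N sideways on the rim turns it; it stays where left.
- lock_ring (a joint): Turning of the locking ring in rad: grows counter-clockwise seen from above (loosening), counts on over several turns, 6.28 per turn. 0 is fully tight; it starts between 0 and 0.3. Turned back to 0 it stops.
- carriage_mid (a point): Aluminium carriage on the stage: a plate 70 mm wide (its x) by 80 mm long (its y) whose slotted tongue runs under the locking ring, with a round dish seat and an upright push tab. Axes parallel to the stage's. This point is in the middle of the plate's underside, 30.5 mm above the bench; slides only along the stage's +y.
- carriage (a joint): Travel of the carriage in m along the stage's +y, away from the ring: 0 at the start, 0.045 fully home against its stop. Stays where it is left; about 2 N moves it slowly.
- tab (a point): Centre of the upright push tab's face towards the ring (it looks along the stage's -y), 53 mm above the bench. Tab: 50 mm wide along the stage's x, 6 mm thick, top 64 mm above the bench. At the start 60 mm are free between this face and the ring's rim; nothing there is above 40 mm.
- seat (a point): Centre of the dish seat's floor on the carriage, 39 mm above the bench, ringed by a 5 mm high lip of 29.5 mm inner radius. z up.
- dish_mid (a point): Centre, half-way up, of the loose lidded clear dish in the seat: 55 mm across, 15 mm high, 30 g; 7 mm above the seat's floor when seated.
- objective: Loose steel objective lens, 28 mm across, 46 mm tall, standing on the stage beside the carriage (top 76 mm above the bench). Leave alone. Origin at its underside.
- spare_ring: Loose small steel ring, 33 mm across, 10 mm high, lying on the stage beside the carriage. Leave alone. Origin at its underside.
- jar: Loose amber jar, 44 mm across, 60 mm tall, on the bench beyond the stage. Leave alone. Origin at its underside.
- bottle: Loose white bottle, 34 mm across, 85 mm tall, on the bench beyond the stage. Leave alone. Origin at its underside.
- tip_box: Loose grey box with a clear lid, 80 by 120 mm, 53 mm tall, on the bench beyond the stage. Leave alone. Origin at its underside.
- spare_dish: Loose lidded clear dish, 55 mm across, 15 mm high, on the bench off the ring end of the stage. Leave alone. Origin at its underside.
- screwdriver: Loose screwdriver, 160 mm long, lying on the bench in front of the stage. Leave alone.
There are look-alikes about, which are no part of the job. What is shaped like the part that bears dish_mid but brown or pink is not meant.

How it is judged:
By the outcome, as a careful person would: the job done as asked, in the order asked, and still so for the second after the job is handed in, with the robot touching nothing.
It also fails if it takes over 72 s, if anything falls off the work surface, if the arm or the gripper's body presses on something with over 40 N, if the wrist force passes 120 N, or if a joint passes its speed limit or range.

ROBOT

A 6-joint arm with a two-finger parallel gripper is mounted at the origin on the work surface. World frame = base frame: x ahead of the robot, y to its left, z up, the work surface at z = 0. Lengths are in m, angles in rad, forces in N, time in s.
With the tool pointing down it reaches from about 0.425 to 0.95 m from the base axis. Payload 3.5 kg.
Tool frame: the origin (TCP) lies midway between the tips of the shut fingers; the grasp point (between the pads) lies 19 mm behind it; y points along the fingers, x is the direction in which the jaws open and shut, and the axes are right-handed (so a half turn about y gives the same grasp; the last joint's range is limited). The gripper opens to 85 mm and grips with 20 to 120 N. Pads are 22 mm wide; open, the fingers measure 114 mm over their backs; the gripper's body (76 mm by 85 mm) begins 54 mm behind the grasp point. The pads swing forward as they close: fully open they stand 13 mm farther back than shut.
Start: joints at [1.177, 0.286, 1.577, -0, 1.279, -0.15], TCP at [0.163, 0.655, 0.231] pointing down, gripper open.
Joint ranges: [-2.77, 2.77], [-0.9, 2.22], [0.21, 2.48], [-1.53, 4.67], [0.24, 2.81], [-2.84, 2.84]. Speed limits (rad/s): [2.79, 2.79, 3.14, 3.14, 3.14, 3.14].

INTERFACE

Orientations are given as a unit quaternion [x, y, z, w].
In Python, from plant import ctrl, viewer gives the robot as it stands.
- The arm moves only by the tool step_arm, never from a script. Its argument "rows" is a list of rows, each a list of 3 entries, a list of its own where there are three numbers: the turn, a rotation vector about the tool's x, y, z in degrees, then the shift along the tool's x, y, z in mm, then the closure, from 0 (fully open) to 1 (shut). A call has 1 to 10 rows; each row is the pose to reach, as a shift and turn from the pose commanded when the call began, along the tool's axes at that moment; what a row does not reach only later rows make up. A row lasts 1/12 s, in which the tool goes at most 41.7 mm and 7.16 degrees, less where a joint would pass 70% of its speed; a pose out of reach is approached as far as the arm can. A call with a gripper value outside its range is refused whole. The fingers move at their own pace and stop on an object; "newtons" is the grip in N (left out, the last holds). Time passes only in rows, so rows that repeat a pose let the fingers close. It gives the time, the measured TCP pose, the force and the opening at its end, in the units of the state.
- ctrl.get_state(): the state, without advancing time (a new reading comes with each control period).
- viewer.read_camera(name): name is "scene" or "top" or "wrist"; returns (picture, depth): 480x640x3 uint8, red, green, blue; 480x640 float32, m along the optical axis (not along the pixel's ray), 0 where there is no reading.
- viewer.calibration(name): a dict with "K" (3x3 intrinsics, pixels), "D" ([k1, k2, p1, p2, k3] as OpenCV has them; the pictures are not rectified), "R" (3x3) and "t" (3): a world point X has camera coordinates R X + t. Camera axes: x right, y down, z forward; pixel columns grow to the right and rows downward; lengths in m; the calibration is good to about 2 mm. A picture is of the moment at which its call begins: read the wrist's pose just before it. calibration takes no time and is no camera call; for the wrist camera it gives the pose at the moment of the call.
- ctrl.sign_off(): hands the job in, once; it reports no verdict.
The state is a dict: "time": time; "qpos": joint angles; "dq": joint speeds; "joint_efforts": joint torques, N m; "eef_pos": TCP position; "tcp_rot": TCP orientation; "contact_force": force on the tool from outside, world axes, zero at the start; "wrist_torque": the same for the moment, N m; "opening": opening from 0.0 (shut) to 1.0 (fully open).
Only numpy, scipy, OpenCV 4.12 (cv2) and the standard library are available. Lean on these libraries where they do the work, as an engineer would, in place of code of your own. Each camera call takes 0.05 s, during which the arm holds its last target.

## Working session

There is one attempt and no reset: what is moved stays moved. The work goes in short steps, Python scripts to look and compute and a tool call to move; the robot and the scene stay as the last step left them, time stands still between calls to the robot, and variables do not carry over. Pictures are saved under pics/ and viewed, and the job is handed in when it is done.

Besides the shell and the picture viewer there is one more tool, called by a JSON object that holds its "op" and its "data", one argument or row to a line. step_arm: Moves the arm, as the interface text tells. Its arguments: {"type":"object","properties":{"rows":{"type":"array"},"newtons":{"type":"number"}},"required":["rows"]}

```bash
ls; mkdir -p pics
python3 - <<'E'
from plant import ctrl, viewer
import cv2,numpy as np
print(ctrl.get_state())
for n in ("scene","top"):
    p,d=viewer.read_camera(n)
    cv2.imwrite(f"pics/{n}0.png",p[:,:,::-1]); np.save(f"pics/{n}0.npy",d)
    c=viewer.calibration(n); print(n,c)
E
```

```text
pics
{'time': 0.0, 'qpos': array([ 1.17699231e+00,  2.87207717e-01,  1.57819311e+00, -3.94869048e-07,
        1.27858754e+00, -1.50005465e-01]), 'dq': array([ 0.00053093, -0.00097268,  0.00200611, -0.00114844,  0.00160348,
       -0.00069545]), 'joint_efforts': array([-2.97101633e-04, -4.05982804e+01, -2.92629039e+01, -2.17698243e-04,
        5.90651194e-03, -8.63672909e-06]), 'eef_pos': array([0.162657  , 0.65442761, 0.22991041]), 'tcp_rot': array([ 0.55750431,  0.43475294, -0.43622837, -0.55667193]), 'contact_force': array([ 0.61627137,  0.82987241, -0.30303329]), 'wrist_torque': array([-0.00520883,  0.03874343, -0.03417955]), 'opening': 1.0016294102340755}
scene {'K': array([[588.08113517,   0.        , 320.27177142],
       [  0.        , 588.08113517, 243.92205867],
       [  0.        ,   0.        ,   1.        ]]), 'D': array([-0.16704983,  0.        ,  0.        ,  0.        ,  0.        ]), 'R': array([[ 0.00129042,  0.99982828,  0.01848632],
       [ 0.64722133,  0.01325712, -0.76218686],
       [-0.76230105,  0.01294828, -0.64709308]]), 't': array([ 0.02136603, -0.33670087,  1.34100137])}
top {'K': array([[602.6811605 ,   0.        , 320.31641974],
       [  0.        , 602.6811605 , 238.91358882],
       [  0.        ,   0.        ,   1.        ]]), 'D': array([-0.16220181,  0.        ,  0.        ,  0.        ,  0.        ]), 'R': array([[ 4.86875226e-03, -9.99686989e-01, -2.45401625e-02],
       [-9.81085502e-01, -2.63112566e-05, -1.93574889e-01],
       [ 1.93513652e-01,  2.50184658e-02, -9.80778539e-01]]), 't': array([0.00407156, 0.59709754, 0.92629733])}
```

View pics/scene0.png

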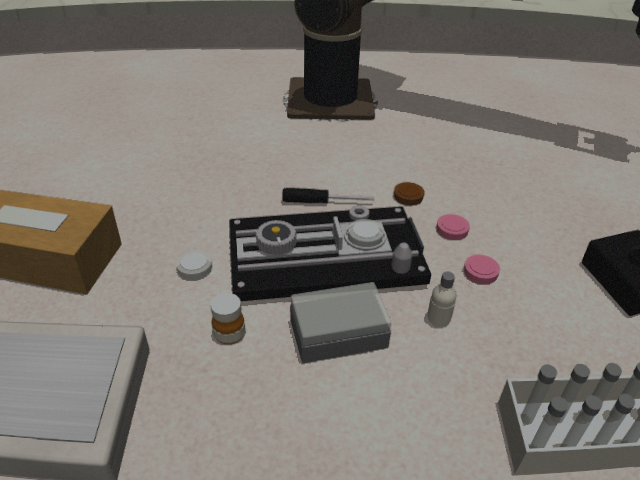

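View pics/top0.png

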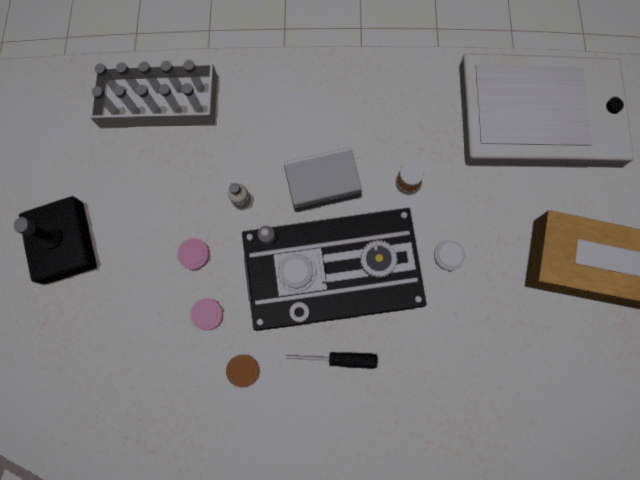

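The stage runs along world y, with the ring towards -y. Dish look-alikes in the top image: pink (193,254) and (207,314), brown (242,371), clear spare dish (450,255). The seated clear dish is at (296,271). The ring is at (378,259), the small spare ring at (299,312), and the tab at about (323,267). Next is a close crop and measurement.

```bash
cat > h.py <<'E'
import numpy as np,cv2
from plant import ctrl,viewer
def ray(n,uv,z,c=None):
    c=c or viewer.calibration(n)
    p=cv2.undistortPoints(np.array(uv,float).reshape(-1,1,2),c['K'],c['D']).reshape(-1,2)
    d=np.c_[p,np.ones(len(p))]@c['R']; o=-c['R'].T@c['t']
    return o+d*((z-o[2])/d[:,2])[:,None]
def proj(n,X):
    c=viewer.calibration(n); r,_=cv2.Rodrigues(c['R'])
    return cv2.projectPoints(np.array(X,float).reshape(-1,1,3),r,c['t'],c['K'],c['D'])[0].reshape(-1,2)
E
python3 - <<'E'
import cv2
a=cv2.imread('pics/top0.png')[190:345,230:440]
cv2.imwrite('pics/top0c.png',cv2.resize(a,None,fx=3.8,fy=3.8,interpolation=cv2.INTER_CUBIC))
a=cv2.imread('pics/scene0.png')[195:305,220:440]
cv2.imwrite('pics/scene0c.png',cv2.resize(a,None,fx=3.6,fy=3.6,interpolation=cv2.INTER_CUBIC))
E
```

```text
(no output)
```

View pics/top0c.png

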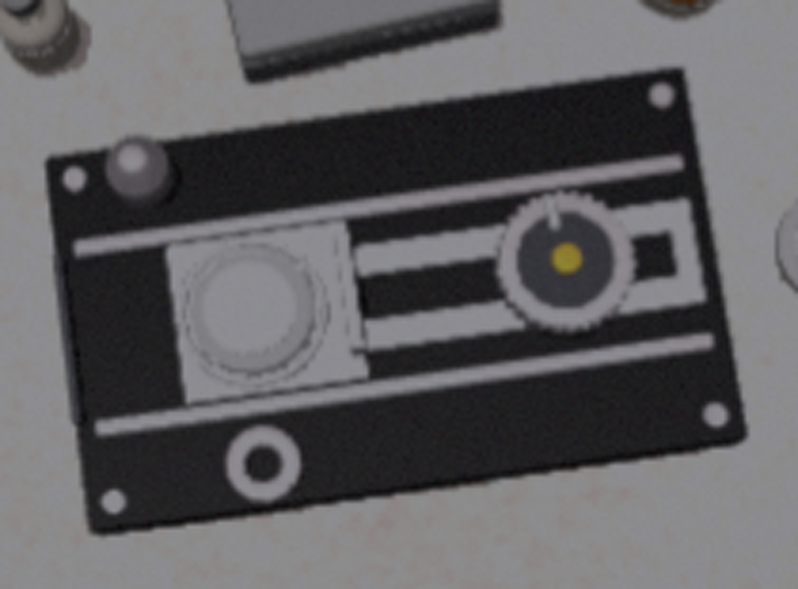

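View pics/scene0c.png

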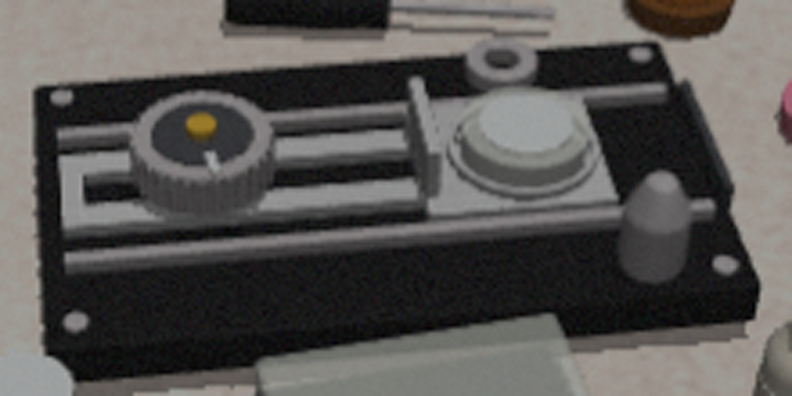

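The crop confirms the choice: ring with white bar (crop 553,212), tab between the tongue and the clear dish, objective at stage top-left, small ring below. Next I'll work out positions.

Run:
```python
from h import *
f=lambda L:(np.array(L,float)+.5)/3.8+[230,190]-.5
C=ray('top',f([(48,157),(683,70),(745,437),(92,533)]),.03)
print(C.round(4)); o=C.mean(0); print('centre',o, [np.linalg.norm(C[i]-C[(i+1)%4]) for i in range(4)])
y=(C[0]-C[1])+(C[3]-C[2]); yaw=np.arctan2(-y[0],y[1]); print('yaw deg',np.degrees(yaw))
yd=np.array([-np.sin(yaw),np.cos(yaw)]); xd=np.array([yd[1],-yd[0]])
print('ring pred',o[:2]-.075*yd)
# ring outer circle top
R=f([(565,261)]); print('ring meas',ray('top',R,.062))
# scene
g=lambda L:(np.array(L,float)+.5)/3.6+[220,195]-.5
print('scene ring dark disc',ray('scene',g([(201,134)]),.062), 'stage corners',ray('scene',g([(38,88),(657,45),(757,285),(48,350)]),.03).round(4))
print('tab top scene ends',ray('scene',g([(416,80),(433,148)]),.064), 'tab top pic top',ray('top',f([(350,222),(362,350)]),.064))
# depth-based ring top
d=np.load('pics/top0.npy'); c=viewer.calibration('top')
uv=np.array([(u,v) for v in range(190,345) for u in range(230,440)])
z=d[uv[:,1],uv[:,0]]
p=cv2.undistortPoints(uv.astype(float).reshape(-1,1,2),c['K'],c['D']).reshape(-1,2)
X=(np.c_[p,np.ones(len(p))]*z[:,None]-c['t'])@c['R']
X=X[z>0]
def loc(P): q=P[:,:2]-o[:2]; return np.c_[q@xd,q@yd]
L=loc(X)
m=(X[:,2]>.055)&(np.abs(L[:,0])<.05)&(L[:,1]<-.035)
cc,rr=cv2.minEnclosingCircle((X[m][:,:2]*1000).astype(np.float32)); print('depth ring',m.sum(),cc,rr,np.median(X[m][:,2]), X[m].mean(0))
m=(X[:,2]>.054)&(np.abs(L[:,0])<.03)&(L[:,1]>-.03)&(L[:,1]<.04)
print('depth tab',m.sum(),X[m].mean(0),L[m].min(0),L[m].max(0))
m=(X[:,2]>.05)&(L[:,0]>.0)&(L[:,1]>.05)
print('objective loc',L[m].min(0),L[m].max(0),X[m][:,2].max())
bar=ray('top',f([(550,199),(557,226)]),.0625); b=bar[0]-bar[1]; print('bar ang rel stage', np.degrees(np.arctan2(b[1],b[0])-yaw))
```

```text
[[ 0.6165  0.1388  0.03  ]
 [ 0.6562 -0.1449  0.03  ]
 [ 0.4921 -0.1683  0.03  ]
 [ 0.45    0.115   0.03  ]]
centre [ 0.55367683 -0.01482146  0.03      ] [np.float64(0.28643240233547596), np.float64(0.16569229045244632), np.float64(0.2864057594056077), np.float64(0.16818236649259957)]
yaw deg 8.21494328158151
ring pred [ 0.56439336 -0.08905188]
ring meas [[ 0.56441352 -0.08847558  0.062     ]]
scene ring dark disc [[ 0.56756495 -0.08938143  0.062     ]] stage corners [[ 0.4974 -0.1672  0.03  ]
 [ 0.4588  0.1135  0.03  ]
 [ 0.62    0.1369  0.03  ]
 [ 0.6617 -0.1444  0.03  ]]
tab top scene ends [[ 5.32012327e-01 -5.39182416e-04  6.40000000e-02]
 [ 5.77017922e-01  5.43503240e-03  6.40000000e-02]] tab top pic top [[ 0.58089518  0.00302977  0.064     ]
 [ 0.52601491 -0.00227747  0.064     ]]
depth ring 1024 (565.242919921875, -89.11080169677734) 29.95726776123047 0.06256891587175836 [ 0.56481289 -0.08883765  0.06266505]
depth tab 136 [0.55089373 0.00579146 0.06256148] [-0.02433471  0.01513193] [0.02575998 0.03970108]
objective loc [1.90102363e-05 5.00210484e-02] [0.14802924 0.15436601] 0.08766826323659146
bar ang rel stage 5.422984536723498
```

{"op": "step_arm", "data": {
  "rows": [
    [[0,7,0],[-26,0,-31],1],
    [[0,14,0],[-52,0,-62],1],
    [[0,21,0],[-78,0,-92],1],
    [[0,28,0],[-103,0,-123],1],
    [[0,35,0],[-129,0,-154],1],
    [[0,42,0],[-155,0,-185],1],
    [[0,49,0],[-181,0,-216],1],
    [[0,56,0],[-206,0,-246],1],
    [[0,63,0],[-232,0,-277],1],
    [[0,70,0],[-258,0,-308],1]
  ],
  "newtons": 20
}}

```text
time: 0.93
eef_pos: [0.3999, 0.3285, 0.231]
tcp_rot: [0.706, 0.035, -0.035, -0.706]
contact_force: [0.3, 1.1, 0.3]
opening: 0.001
```

```bash
cat >> h.py <<'E'
from scipy.spatial.transform import Rotation as Ro
C=np.array([.565,-.089])
def st():
    s=ctrl.get_state(); M=Ro.from_quat(s['tcp_rot']).as_matrix(); psi=np.degrees(np.arctan2(M[1,0],M[0,0]))
    r=s['eef_pos'][:2]-C
    print('t',round(s['time'],2),'p',s['eef_pos'].round(4),'psi',psi.round(2),'down',M[:,1].round(3),'F',s['contact_force'].round(2),'Ftool',(M.T@s['contact_force']).round(2),'open',round(s['opening'],3),'j6',s['qpos'][5].round(2),'| rad',(np.hypot(*r)*1e3).round(2),'bear',np.degrees(np.arctan2(r[1],r[0])).round(1))
    return s,M,psi
def to(x,y,z,psi1):
    s,M,psi=st()
    print('shift mm',(M.T@(np.array([x,y,z])-s['eef_pos'])*1e3).round(1),'rot y',-(psi1-psi))
E
python3 -c "
from h import *
to(.56,-.04,.231,-64)"
```

```text
t 0.93 p [0.3999 0.3285 0.231 ] psi 5.7 down [-0. -0. -1.] F [0.31 1.14 0.34] Ftool [ 0.42 -0.34  1.1 ] open 0.001 j6 0.39 | rad 448.95 bear 111.6
shift mm [ 122.7   -0.  -382.6] rot y 69.70351860013568
```

{"op": "step_arm", "data": {
  "rows": [
    [[0,7,0],[12,0,-38],1],
    [[0,14,0],[25,0,-77],1],
    [[0,21,0],[37,0,-115],1],
    [[0,28,0],[49,0,-153],1],
    [[0,35,0],[61,0,-191],1],
    [[0,42,0],[74,0,-230],1],
    [[0,49,0],[86,0,-268],1],
    [[0,56,0],[98,0,-306],1],
    [[0,63,0],[110,0,-344],1],
    [[0,70,0],[123,0,-383],1]
  ]
}}

```text
time: 1.77
eef_pos: [0.5621, -0.0394, 0.2308]
tcp_rot: [0.599, -0.377, 0.376, -0.599]
contact_force: [0.1, 1.4, -0.1]
opening: 0.001
```

```bash
python3 -c "
from h import *
b=np.radians(112)
to(*(C+.058*np.array([np.cos(b),np.sin(b)])),.10,-134)"
```

```text
t 1.77 p [ 0.5621 -0.0394  0.2308] psi -64.33 down [-0.001  0.    -1.   ] F [ 0.14  1.36 -0.12] Ftool [-1.16  0.12  0.72] open 0.001 j6 0.87 | rad 49.65 bear 93.4
shift mm [-11.9 130.9 -15. ] rot y 69.67247532515863
```

{"op": "step_arm", "data": {
  "rows": [
    [[0,7,0],[-12,13,-15],1],
    [[0,14,0],[-12,26,-15],1],
    [[0,21,0],[-12,39,-15],1],
    [[0,28,0],[-12,52,-15],1],
    [[0,35,0],[-12,65,-15],1],
    [[0,42,0],[-12,78,-15],1],
    [[0,49,0],[-12,91,-15],1],
    [[0,56,0],[-12,104,-15],1],
    [[0,63,0],[-12,117,-15],1],
    [[0,70,0],[-12,131,-15],1]
  ]
}}

```text
time: 2.6
eef_pos: [0.543, -0.0334, 0.0994]
tcp_rot: [-0.275, 0.652, -0.652, 0.274]
contact_force: [0.5, 0.4, -0.3]
opening: -0.002
```

Run:
```python
from h import *
b=np.radians(112)
to(*(C+.058*np.array([np.cos(b),np.sin(b)])),.048,-158)
for n in('wrist','scene'):
    p,d=viewer.read_camera(n); cv2.imwrite(f'pics/{n}1.png',p[:,:,::-1])
    if n=='scene': cv2.imwrite('pics/scene1c.png',cv2.resize(p[180:300,210:370,::-1],None,fx=4.5,fy=4.5))
```

```text
t 2.6 p [ 0.543  -0.0334  0.0994] psi -134.32 down [-0.  0. -1.] F [ 0.48  0.36 -0.27] Ftool [-0.59  0.27  0.09] open -0.002 j6 2.1 | rad 59.82 bear 111.5
shift mm [ 1.1 51.4  1.5] rot y 23.684625950561525
```

View pics/wrist1.png

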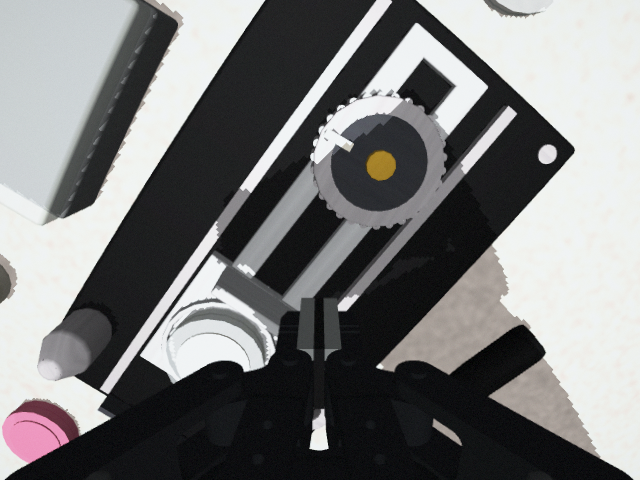

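View pics/scene1c.png

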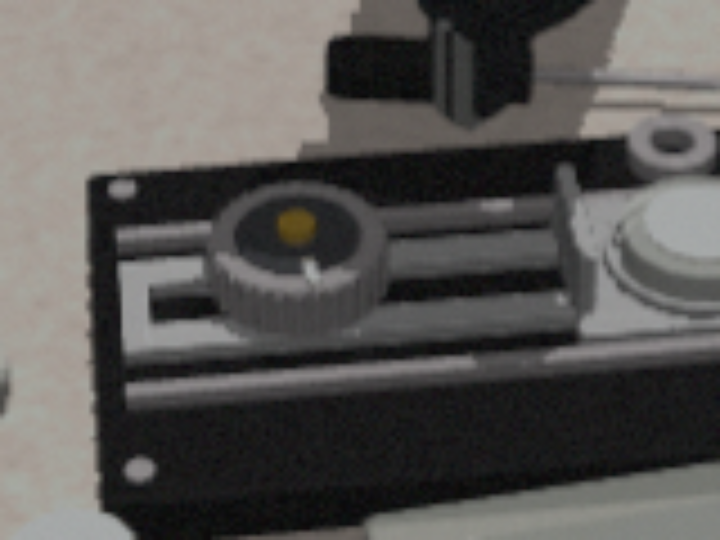

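Wrist view: ring at (380,160) with its bar at (342,142), fingertips at (320,300), tab behind them. The scene crop shows the tip still above and clear. I'll lower beside the rim.

{"op": "step_arm", "data": {
  "rows": [
    [[0,6,0],[1,13,1],1],
    [[0,12,0],[1,26,1],1],
    [[0,18,0],[1,39,1],1],
    [[0,24,0],[1,51,1],1],
    [[0,24,0],[1,51,1],1]
  ]
}}

```text
time: 3.12
eef_pos: [0.5417, -0.0345, 0.0474]
tcp_rot: [-0.137, 0.695, -0.693, 0.134]
contact_force: [-0.2, 0.2, -0.2]
opening: -0.006
```

Run:
```python
from h import *
b=np.radians(112)
to(*(C+.045*np.array([np.cos(b),np.sin(b)])),.048,-158)
p,d=viewer.read_camera('wrist'); cv2.imwrite('pics/wrist2.png',p[:,:,::-1])
p,d=viewer.read_camera('scene'); cv2.imwrite('pics/scene2c.png',cv2.resize(p[180:300,210:370,::-1],None,fx=4.5,fy=4.5))
```

```text
t 3.12 p [ 0.5417 -0.0345  0.0474] psi -157.9 down [-0.004  0.001 -1.   ] F [-0.21  0.19 -0.17] Ftool [ 0.12  0.17 -0.26] open -0.006 j6 2.51 | rad 59.31 bear 113.2
shift mm [-1.2 -0.6 14.3] rot y 0.1018931475781244
```

View pics/wrist2.png

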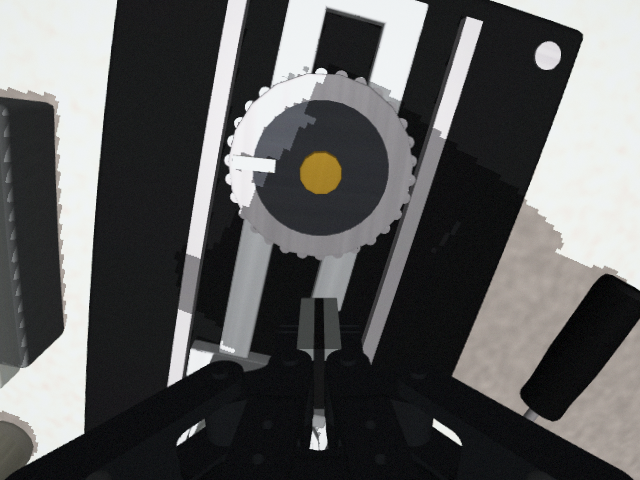

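View pics/scene2c.png

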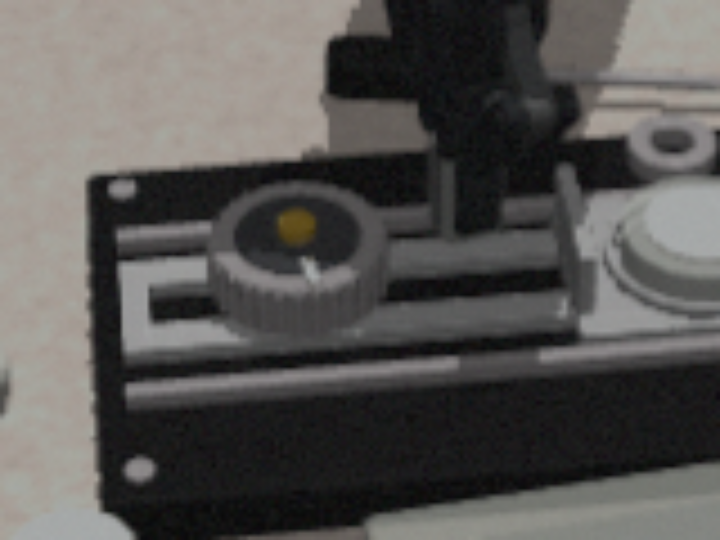

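Run:
```python
from h import *
c=viewer.calibration('wrist'); print(ray('wrist',[(321,173),(321,164)],.062,c))
```

```text
[[ 0.56593434 -0.08811155  0.062     ]
 [ 0.56701745 -0.0907333   0.062     ]]
```

{"op": "step_arm", "data": {
  "rows": [
    [[0,0,0],[0,0,5],1],
    [[0,0,0],[0,0,10],1],
    [[0,0,0],[0,0,14],1],
    [[0,0,0],[0,0,15.5],1],
    [[0,0,0],[0,0,15.5],1]
  ]
}}

```text
time: 3.63
eef_pos: [0.5497, -0.0499, 0.0499]
tcp_rot: [0.135, -0.694, 0.694, -0.135]
contact_force: [-0.7, -1.3, -0.7]
opening: 0.0
```

```bash
python3 -c "
from h import *
st()"
```

```text
t 3.63 p [ 0.5497 -0.0499  0.0499] psi -157.98 down [ 0.001 -0.    -1.   ] F [-0.68 -1.26 -0.75] Ftool [1.11 0.75 0.91] open 0.0 j6 2.48 | rad 41.95 bear 111.3
```

{"op": "step_arm", "data": {
  "rows": [
    [[0,0,0],[0,2,0.5],1],
    [[0,0,0],[0,2,1],1],
    [[0,0,0],[0,2,1],1]
  ]
}}

```text
time: 3.88
eef_pos: [0.5493, -0.0501, 0.047]
tcp_rot: [-0.135, 0.694, -0.694, 0.135]
contact_force: [0.3, -0.0, -0.6]
opening: 0.006
```

```bash
python3 -c "
from h import *
st()
p,d=viewer.read_camera('wrist'); cv2.imwrite('pics/wrist3.png',p[:,:,::-1]);st()"
```

```text
t 3.88 p [ 0.5493 -0.0501  0.047 ] psi -157.96 down [-0.001  0.    -1.   ] F [ 0.28 -0.05 -0.59] Ftool [-0.24  0.59  0.15] open 0.006 j6 2.48 | rad 41.98 bear 112.0
t 3.93 p [ 0.5493 -0.05    0.0471] psi -157.96 down [-0.  0. -1.] F [-0.05 -0.16  0.4 ] Ftool [ 0.11 -0.4   0.13] open -0.001 j6 2.48 | rad 41.98 bear 111.9
```

View pics/wrist3.png

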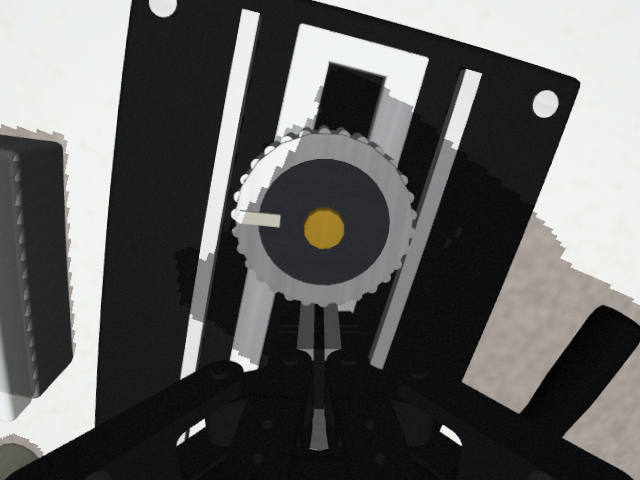

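{"op": "step_arm", "data": {
  "rows": [
    [[0,0,0],[0,0,1],1],
    [[0,0,0],[0,0,1],1]
  ]
}}

```text
time: 4.1
eef_pos: [0.5499, -0.0511, 0.0473]
tcp_rot: [0.135, -0.694, 0.694, -0.135]
contact_force: [1.1, 0.7, -0.1]
opening: -0.001
```

{"op": "step_arm", "data": {
  "rows": [
    [[0,0,0],[0,0,1],1],
    [[0,0,0],[0,0,1],1]
  ]
}}

```text
time: 4.27
eef_pos: [0.5501, -0.0515, 0.0473]
tcp_rot: [-0.135, 0.695, -0.694, 0.135]
contact_force: [0.3, 1.4, 0.4]
opening: 0.0
```

```bash
python3 -c "
from h import *
st()"
```

```text
t 4.27 p [ 0.5501 -0.0515  0.0473] psi -157.99 down [-0.001  0.001 -1.   ] F [0.31 1.4  0.36] Ftool [-0.81 -0.36 -1.18] open 0.0 j6 2.48 | rad 40.31 bear 111.7
```

{"op": "step_arm", "data": {
  "rows": [
    [[0,0,0],[0,0,1],1],
    [[0,0,0],[0,0,1],1]
  ]
}}

```text
time: 4.43
eef_pos: [0.5501, -0.0517, 0.0472]
tcp_rot: [-0.135, 0.695, -0.693, 0.134]
contact_force: [-0.5, 5.1, 2.3]
opening: 0.0
```

```bash
python3 -c "
from h import *
st()"
```

```text
t 4.43 p [ 0.5501 -0.0517  0.0472] psi -158.01 down [-0.002  0.003 -1.   ] F [-0.46  5.11  2.32] Ftool [-1.49 -2.31 -4.91] open 0.0 j6 2.48 | rad 40.14 bear 111.7
```

{"op": "step_arm", "data": {
  "rows": [
    [[0,-6,0],[4.2,0,0.2],1],
    [[0,-12,0],[8.3,0,0.9],1],
    [[0,-18,0],[12.4,0,2],1],
    [[0,-24,0],[16.3,0,3.5],1],
    [[0,-30,0],[20,0,5.4],1]
  ]
}}

```text
time: 4.85
eef_pos: [0.5325, -0.0641, 0.0471]
tcp_rot: [-0.313, 0.636, -0.633, 0.311]
contact_force: [-4.1, 5.5, 4.9]
opening: -0.002
```

```bash
python3 -c "
from h import *
st()
p,d=viewer.read_camera('wrist'); cv2.imwrite('pics/wrist4.png',p[:,:,::-1]);st()"
```

```text
t 4.85 p [ 0.5325 -0.0641  0.0471] psi -127.67 down [-0.004  0.003 -1.   ] F [-4.15  5.51  4.88] Ftool [-1.83 -4.85 -6.68] open -0.002 j6 1.92 | rad 40.94 bear 142.5
t 4.9 p [ 0.5321 -0.0646  0.047 ] psi -127.44 down [-0.005  0.002 -1.   ] F [-4.51  4.59  3.91] Ftool [-0.9  -3.88 -6.39] open -0.002 j6 1.91 | rad 41.0 bear 143.4
```

View pics/wrist4.png

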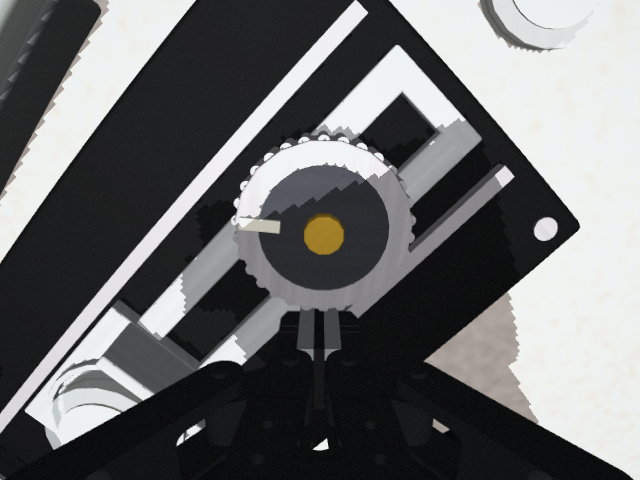

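{"op": "step_arm", "data": {
  "rows": [
    [[0,-6.5,0],[4.7,0,-0.5],1],
    [[0,-13,0],[9.3,0,0.1],1],
    [[0,-19.5,0],[13.9,0,1.4],1],
    [[0,-26,0],[18.2,0,3.2],1],
    [[0,-32.5,0],[22.3,0,5.5],1],
    [[0,-39,0],[26.1,0,8.3],1],
    [[0,-45.5,0],[29.6,0,11.4],1],
    [[0,-52,0],[32.7,0,14.9],1],
    [[0,-58.5,0],[35.4,0,18.8],1],
    [[0,-65,0],[37.6,0,23],1]
  ]
}}

```text
time: 5.73
eef_pos: [0.5281, -0.1097, 0.0471]
tcp_rot: [0.605, -0.368, 0.367, -0.604]
contact_force: [-2.5, -0.5, 1.4]
opening: -0.002
```

```bash
python3 -c "
from h import *
st()
p,d=viewer.read_camera('wrist'); cv2.imwrite('pics/wrist5.png',p[100:350,200:450,::-1]);st()"
```

```text
t 5.73 p [ 0.5281 -0.1097  0.0471] psi -62.61 down [-0.003 -0.    -1.   ] F [-2.5  -0.53  1.36] Ftool [-0.68 -1.35 -2.47] open -0.002 j6 0.7 | rad 42.32 bear -150.8
t 5.78 p [ 0.5286 -0.1104  0.0471] psi -62.42 down [-0.002 -0.001 -1.   ] F [-3.17 -1.48 -0.16] Ftool [-0.16  0.16 -3.5 ] open -0.004 j6 0.7 | rad 42.28 bear -149.5
```

View pics/wrist5.png

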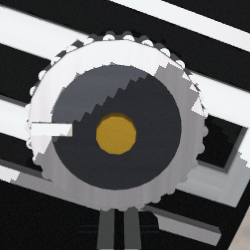

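```bash
cat >> h.py <<'E'
C=np.array([.5641,-.0902])
def orb(step,n,b=0,s=1,lat=True):
    s_,M,psi=st()
    c3=M.T@np.r_[C-s_['eef_pos'][:2],0]; c=c3[[0,2]]; print('ring in tool x,z',(c*1e3).round(1))
    out=[]
    for k in range(1,n+1):
        t=np.radians(step*k)*s
        # CCW t: x'=(cos t, sin t) z'=(-sin t, cos t) in tool x,z plane coordinates (x,z)
        cc=np.array([c[0]*(1-k/n) if lat else c[0], c[1]+b*k/n/1e3])
        p=c-(np.array([np.cos(t),np.sin(t)])*cc[0]+np.array([-np.sin(t),np.cos(t)])*cc[1])
        out.append([[0,-round(step*k*s,1),0],[round(p[0]*1e3,1),0,round(p[1]*1e3,1)],1])
    print(out)
E
python3 -c "
from h import *
orb(7,10)"
```

```text
t 5.78 p [ 0.5286 -0.1104  0.0471] psi -62.42 down [-0.002 -0.001 -1.   ] F [-3.17 -1.48 -0.16] Ftool [-0.16  0.16 -3.5 ] open -0.004 j6 0.7 | rad 40.9 bear -150.3
ring in tool x,z [-1.5 40.9]
[[[0, -7, 0], [np.float64(4.8), 0, np.float64(0.5)], 1], [[0, -14, 0], [np.float64(9.6), 0, np.float64(1.5)], 1], [[0, -21, 0], [np.float64(14.1), 0, np.float64(3.1)], 1], [[0, -28, 0], [np.float64(18.5), 0, np.float64(5.2)], 1], [[0, -35, 0], [np.float64(22.6), 0, np.float64(7.8)], 1], [[0, -42, 0], [np.float64(26.3), 0, np.float64(10.9)], 1], [[0, -49, 0], [np.float64(29.7), 0, np.float64(14.4)], 1], [[0, -56, 0], [np.float64(32.6), 0, np.float64(18.3)], 1], [[0, -63, 0], [np.float64(35.0), 0, np.float64(22.5)], 1], [[0, -70, 0], [np.float64(36.9), 0, np.float64(26.9)], 1]]
```

{"op": "step_arm", "data": {
  "rows": [
    [[0,-7,0],[4.9,0,0.4],1],
    [[0,-14,0],[9.6,0,1.5],1],
    [[0,-21,0],[14.1,0,3.1],1],
    [[0,-28,0],[18.5,0,5.2],1],
    [[0,-35,0],[22.6,0,7.8],1],
    [[0,-42,0],[26.3,0,10.9],1],
    [[0,-49,0],[29.7,0,14.4],1],
    [[0,-56,0],[32.6,0,18.3],1],
    [[0,-63,0],[35,0,22.5],1],
    [[0,-70,0],[36.9,0,26.9],1]
  ]
}}

```text
time: 6.62
eef_pos: [0.5701, -0.1305, 0.0473]
tcp_rot: [0.706, 0.045, -0.045, -0.705]
contact_force: [0.7, -0.2, -0.3]
opening: -0.002
```

```bash
sed -i 's/print(out)/print(str(out).replace("np.float64(","").replace(")",""))/' h.py
cat >> h.py <<'E'
def pic(k):
    p,d=viewer.read_camera('wrist'); cv2.imwrite(f'pics/wrist{k}.png',p[100:350,200:450,::-1])
E
python3 -c "
from h import *
pic(6);orb(7,10)"
```

```text
t 6.67 p [ 0.5711 -0.1304  0.0476] psi 7.46 down [ 0.002 -0.001 -1.   ] F [-0.29 -0.09  0.1 ] Ftool [-0.3  -0.1  -0.05] open -0.0 j6 -0.53 | rad 40.83 bear -80.1
ring in tool x,z [-1.7 40.8]
[[[0, -7, 0], [4.8, 0, 0.5], 1], [[0, -14, 0], [9.5, 0, 1.5], 1], [[0, -21, 0], [14.0, 0, 3.1], 1], [[0, -28, 0], [18.3, 0, 5.3], 1], [[0, -35, 0], [22.4, 0, 7.9], 1], [[0, -42, 0], [26.1, 0, 10.9], 1], [[0, -49, 0], [29.4, 0, 14.4], 1], [[0, -56, 0], [32.3, 0, 18.3], 1], [[0, -63, 0], [34.7, 0, 22.4], 1], [[0, -70, 0], [36.6, 0, 26.8], 1]]
```

View pics/wrist6.png

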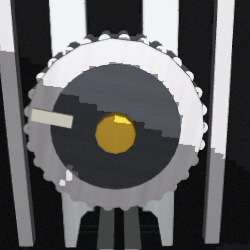

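{"op": "step_arm", "data": {
  "rows": [
    [[0,0,0],[-0.5,0,0.7],1],
    [[0,0,0],[-1,0,1.4],1],
    [[0,0,0],[-1,0,1.4],1]
  ]
}}

```text
time: 6.92
eef_pos: [0.5695, -0.1303, 0.0478]
tcp_rot: [0.707, 0.043, -0.041, -0.704]
contact_force: [1.0, -5.7, -2.4]
opening: -0.002
```

```bash
python3 -c "
from h import *
st()"
```

```text
t 6.92 p [ 0.5695 -0.1303  0.0478] psi 6.85 down [ 0.003 -0.004 -1.   ] F [ 1.   -5.72 -2.45] Ftool [ 0.3   2.47 -5.78] open -0.002 j6 -0.52 | rad 40.5 bear -82.3
```

```bash
echo 'C=np.array([.5641,-.0899])' >> h.py; python3 -c "
from h import *
orb(7,10,b=.5)"
```

```text
t 6.92 p [ 0.5695 -0.1303  0.0478] psi 6.85 down [ 0.003 -0.004 -1.   ] F [ 1.   -5.72 -2.45] Ftool [ 0.3   2.47 -5.78] open -0.002 j6 -0.52 | rad 40.8 bear -82.4
ring in tool x,z [-0.6 40.8]
[[[0, -7, 0], [4.9, 0, 0.3], 1], [[0, -14, 0], [9.8, 0, 1.2], 1], [[0, -21, 0], [14.5, 0, 2.7], 1], [[0, -28, 0], [19.0, 0, 4.8], 1], [[0, -35, 0], [23.2, 0, 7.3], 1], [[0, -42, 0], [27.1, 0, 10.4], 1], [[0, -49, 0], [30.6, 0, 13.9], 1], [[0, -56, 0], [33.7, 0, 17.9], 1], [[0, -63, 0], [36.2, 0, 22.1], 1], [[0, -70, 0], [38.2, 0, 26.7], 1]]
```

{"op": "step_arm", "data": {
  "rows": [
    [[0,-7,0],[4.9,0,0.3],1],
    [[0,-14,0],[9.8,0,1.2],1],
    [[0,-21,0],[14.5,0,2.7],1],
    [[0,-28,0],[19,0,4.8],1],
    [[0,-35,0],[23.2,0,7.3],1],
    [[0,-42,0],[27.1,0,10.4],1],
    [[0,-49,0],[30.6,0,13.9],1],
    [[0,-56,0],[33.7,0,17.9],1],
    [[0,-63,0],[36.2,0,22.1],1],
    [[0,-70,0],[38.2,0,26.7],1]
  ]
}}

```text
time: 7.75
eef_pos: [0.604, -0.0977, 0.0477]
tcp_rot: [0.554, 0.441, -0.441, -0.552]
contact_force: [1.7, -0.8, -0.5]
opening: 0.0
```

```bash
python3 -c "
from h import *
pic(7);orb(7,9)"
```

```text
t 7.8 p [ 0.6041 -0.0969  0.0477] psi 77.41 down [ 0.002 -0.001 -1.   ] F [ 2.18 -0.65  0.04] Ftool [-0.16 -0.04 -2.27] open -0.004 j6 -1.68 | rad 40.6 bear -9.9
ring in tool x,z [-1.9 40.5]
[[[0, -7, 0], [4.7, 0, 0.5], 1], [[0, -14, 0], [9.3, 0, 1.6], 1], [[0, -21, 0], [13.8, 0, 3.2], 1], [[0, -28, 0], [18.1, 0, 5.3], 1], [[0, -35, 0], [22.0, 0, 7.8], 1], [[0, -42, 0], [25.7, 0, 10.8], 1], [[0, -49, 0], [29.0, 0, 14.3], 1], [[0, -56, 0], [31.8, 0, 18.1], 1], [[0, -63, 0], [34.2, 0, 22.1], 1]]
```

View pics/wrist7.png

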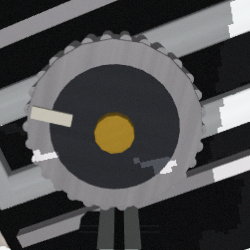

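{"op": "step_arm", "data": {
  "rows": [
    [[0,-7,0],[4.7,0,0.6],1],
    [[0,-14,0],[9.3,0,1.8],1],
    [[0,-21,0],[13.8,0,3.4],1],
    [[0,-28,0],[18.1,0,5.5],1],
    [[0,-35,0],[22,0,8],1],
    [[0,-42,0],[25.7,0,11],1],
    [[0,-49,0],[29,0,14.5],1],
    [[0,-56,0],[31.8,0,18.3],1]
  ]
}}

```text
time: 8.47
eef_pos: [0.5933, -0.0618, 0.0477]
tcp_rot: [0.283, 0.649, -0.648, -0.281]
contact_force: [2.6, 0.7, -0.2]
opening: -0.004
```

```bash
python3 -c "
from h import *
pic(8);st()"
```

```text
t 8.52 p [ 0.5925 -0.0611  0.0475] psi 133.28 down [ 0.001  0.001 -1.   ] F [2.78 1.74 0.64] Ftool [-0.64 -0.64 -3.22] open 0.0 j6 -2.6 | rad 40.46 bear 45.3
```

View pics/wrist8.png

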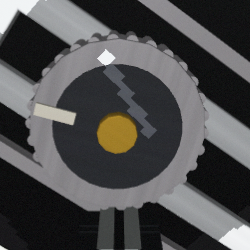

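Run:
```python
from h import *
c=viewer.calibration('wrist')
q=ray('wrist',[(236,208),(275,219)],.0625,c); b=q[0]-q[1]; print(np.degrees(np.arctan2(b[1],b[0])), q)
orb(7,10,b=7,s=-1)
```

```text
-63.14086704632395 [[ 0.57675121 -0.11186189  0.0625    ]
 [ 0.57095197 -0.10041074  0.0625    ]]
t 8.52 p [ 0.5925 -0.0611  0.0475] psi 133.28 down [ 0.001  0.001 -1.   ] F [2.78 1.74 0.64] Ftool [-0.64 -0.64 -3.22] open 0.0 j6 -2.6 | rad 40.46 bear 45.3
ring in tool x,z [-1.4 40.4]
[[[0, 7, 0], [-5.2, 0, -0.6], 1], [[0, 14, 0], [-10.4, 0, -0.4], 1], [[0, 21, 0], [-15.7, 0, 0.4], 1], [[0, 28, 0], [-21.0, 0, 1.9], 1], [[0, 35, 0], [-26.1, 0, 4.0], 1], [[0, 42, 0], [-30.9, 0, 6.9], 1], [[0, 49, 0], [-35.4, 0, 10.4], 1], [[0, 56, 0], [-39.4, 0, 14.5], 1], [[0, 63, 0], [-43.0, 0, 19.1], 1], [[0, 70, 0], [-46.0, 0, 24.2], 1]]
```

{"op": "step_arm", "data": {
  "rows": [
    [[0,0,0],[0,0,-4],1],
    [[0,0,0],[0,0,-7],1],
    [[0,7,0],[-5.8,0,-6.6],1],
    [[0,14,0],[-11.5,0,-5.6],1],
    [[0,21,0],[-17,0,-3.8],1],
    [[0,28,0],[-22.3,0,-1.4],1],
    [[0,35,0],[-27.2,0,1.6],1],
    [[0,42,0],[-31.8,0,5.2],1],
    [[0,49,0],[-35.8,0,9.3],1],
    [[0,56,0],[-39.4,0,13.9],1]
  ]
}}

```text
time: 9.35
eef_pos: [0.6093, -0.101, 0.047]
tcp_rot: [-0.555, -0.437, 0.438, 0.556]
contact_force: [-0.5, 0.7, 0.0]
opening: 0.002
```

{"op": "step_arm", "data": {
  "rows": [
    [[0,7,0],[-5.8,0,0.4],1],
    [[0,14,0],[-11.5,0,1.4],1],
    [[0,21,0],[-17,0,3.2],1],
    [[0,28,0],[-22.3,0,5.6],1],
    [[0,35,0],[-27.2,0,8.6],1],
    [[0,42,0],[-31.8,0,12.2],1],
    [[0,49,0],[-35.8,0,16.3],1],
    [[0,56,0],[-39.4,0,20.9],1],
    [[0,63,0],[-42.3,0,25.9],1],
    [[0,70,0],[-44.6,0,31.3],1]
  ]
}}

```text
time: 10.18
eef_pos: [0.5685, -0.1374, 0.0471]
tcp_rot: [-0.706, -0.039, 0.04, 0.706]
contact_force: [0.1, 0.1, 0.5]
opening: -0.001
```

```bash
python3 -c "
from h import *
orb(7,10,s=-1)"
```

```text
t 10.18 p [ 0.5685 -0.1374  0.0471] psi 6.41 down [-0.001  0.    -1.   ] F [0.11 0.06 0.51] Ftool [ 0.11 -0.51  0.05] open -0.001 j6 -0.52 | rad 47.67 bear -84.7
ring in tool x,z [ 0.9 47.7]
[[[0, 7, 0], [-5.7, 0, 0.5], 1], [[0, 14, 0], [-11.3, 0, 1.6], 1], [[0, 21, 0], [-16.8, 0, 3.4], 1], [[0, 28, 0], [-21.9, 0, 5.8], 1], [[0, 35, 0], [-26.8, 0, 8.9], 1], [[0, 42, 0], [-31.2, 0, 12.5], 1], [[0, 49, 0], [-35.2, 0, 16.6], 1], [[0, 56, 0], [-38.7, 0, 21.2], 1], [[0, 63, 0], [-41.6, 0, 26.1], 1], [[0, 70, 0], [-43.8, 0, 31.4], 1]]
```

Good. Continuing the return (two more calls of 70°, then about 24°).

{"op": "step_arm", "data": {
  "rows": [
    [[0,7,0],[-5.8,0,0.4],1],
    [[0,14,0],[-11.5,0,1.4],1],
    [[0,21,0],[-17,0,3.2],1],
    [[0,28,0],[-22.3,0,5.6],1],
    [[0,35,0],[-27.2,0,8.6],1],
    [[0,42,0],[-31.8,0,12.2],1],
    [[0,49,0],[-35.8,0,16.3],1],
    [[0,56,0],[-39.4,0,20.9],1],
    [[0,63,0],[-42.3,0,25.9],1],
    [[0,70,0],[-44.6,0,31.3],1]
  ]
}}

```text
time: 11.02
eef_pos: [0.5204, -0.1114, 0.0472]
tcp_rot: [0.601, -0.373, 0.372, -0.601]
contact_force: [0.8, -0.6, 0.2]
opening: 0.003
```

{"op": "step_arm", "data": {
  "rows": [
    [[0,7,0],[-5.8,0,0.4],1],
    [[0,14,0],[-11.5,0,1.4],1],
    [[0,21,0],[-17,0,3.2],1],
    [[0,28,0],[-22.3,0,5.6],1],
    [[0,35,0],[-27.2,0,8.6],1],
    [[0,42,0],[-31.8,0,12.2],1],
    [[0,49,0],[-35.8,0,16.3],1],
    [[0,56,0],[-39.4,0,20.9],1],
    [[0,63,0],[-42.3,0,25.9],1],
    [[0,70,0],[-44.6,0,31.3],1]
  ]
}}

```text
time: 11.85
eef_pos: [0.5282, -0.0573, 0.0471]
tcp_rot: [-0.279, 0.65, -0.65, 0.278]
contact_force: [-0.2, 0.3, 0.3]
opening: 0.002
```

```bash
python3 -c "
from h import *
orb(7,4,s=-1)"
```

```text
t 11.85 p [ 0.5282 -0.0573  0.0471] psi -133.58 down [-0.001  0.    -1.   ] F [-0.21  0.34  0.3 ] Ftool [-0.1  -0.29 -0.39] open 0.002 j6 2.03 | rad 48.49 bear 137.7
ring in tool x,z [-1.1 48.5]
[[[0, 7, 0], [-6.2, 0, 0.3], 1], [[0, 14, 0], [-12.3, 0, 1.3], 1], [[0, 21, 0], [-18.2, 0, 3.1], 1], [[0, 28, 0], [-23.8, 0, 5.7], 1]]
```

{"op": "step_arm", "data": {
  "rows": [
    [[0,7,0],[-6.2,0,0.3],1],
    [[0,14,0],[-12.3,0,1.3],1],
    [[0,21,0],[-18.2,0,3.1],1],
    [[0,28,0],[-23.8,0,5.7],1],
    [[0,28,0],[-22.2,0,8.7],1],
    [[0,28,0],[-20.8,0,11.4],1],
    [[0,28,0],[-20.1,0,12.7],1],
    [[0,28,0],[-19.8,0,13.2],1]
  ]
}}

```text
time: 12.52
eef_pos: [0.551, -0.0514, 0.0472]
tcp_rot: [-0.117, 0.698, -0.696, 0.116]
contact_force: [-0.8, 5.5, 1.5]
opening: 0.001
```

```bash
python3 -c "
from h import *
orb(7,10,b=0)"
```

```text
t 12.52 p [ 0.551  -0.0514  0.0472] psi -161.01 down [-0.001  0.003 -1.   ] F [-0.82  5.54  1.51] Ftool [-1.02 -1.49 -5.51] open 0.001 j6 2.53 | rad 40.64 bear 108.8
ring in tool x,z [ 0.2 40.6]
[[[0, -7, 0], [5.0, 0, 0.3], 1], [[0, -14, 0], [9.9, 0, 1.2], 1], [[0, -21, 0], [14.6, 0, 2.7], 1], [[0, -28, 0], [19.2, 0, 4.7], 1], [[0, -35, 0], [23.4, 0, 7.3], 1], [[0, -42, 0], [27.3, 0, 10.4], 1], [[0, -49, 0], [30.8, 0, 13.9], 1], [[0, -56, 0], [33.8, 0, 17.9], 1], [[0, -63, 0], [36.4, 0, 22.2], 1], [[0, -70, 0], [38.3, 0, 26.7], 1]]
```

{"op": "step_arm", "data": {
  "rows": [
    [[0,-7,0],[5,0,0.1],1],
    [[0,-14,0],[9.9,0,1],1],
    [[0,-21,0],[14.6,0,2.4],1],
    [[0,-28,0],[19.2,0,4.4],1],
    [[0,-35,0],[23.5,0,7],1],
    [[0,-42,0],[27.5,0,10.1],1],
    [[0,-49,0],[31,0,13.6],1],
    [[0,-56,0],[34.1,0,17.6],1],
    [[0,-63,0],[36.8,0,22],1],
    [[0,-70,0],[38.7,0,26.5],1]
  ]
}}

```text
time: 13.35
eef_pos: [0.523, -0.0903, 0.0472]
tcp_rot: [-0.498, 0.503, -0.503, 0.497]
contact_force: [-0.5, 1.7, 0.5]
opening: 0.002
```

```bash
python3 -c "
from h import *
orb(7,10,b=0)"
```

```text
t 13.35 p [ 0.523  -0.0903  0.0472] psi -90.59 down [-0.001 -0.001 -1.   ] F [-0.48  1.7   0.47] Ftool [-1.7  -0.48 -0.5 ] open 0.002 j6 1.22 | rad 41.15 bear -179.4
ring in tool x,z [-0.9 41.1]
[[[0, -7, 0], [4.9, 0, 0.4], 1], [[0, -14, 0], [9.8, 0, 1.4], 1], [[0, -21, 0], [14.4, 0, 2.9], 1], [[0, -28, 0], [18.9, 0, 5.1], 1], [[0, -35, 0], [23.1, 0, 7.7], 1], [[0, -42, 0], [26.9, 0, 10.8], 1], [[0, -49, 0], [30.4, 0, 14.3], 1], [[0, -56, 0], [33.3, 0, 18.3], 1], [[0, -63, 0], [35.8, 0, 22.5], 1], [[0, -70, 0], [37.8, 0, 27.1], 1]]
```

{"op": "step_arm", "data": {
  "rows": [
    [[0,-7,0],[4.8,0,1.2],1],
    [[0,-14,0],[9.6,0,2.2],1],
    [[0,-21,0],[14.1,0,3.7],1],
    [[0,-28,0],[18.5,0,5.8],1],
    [[0,-35,0],[22.6,0,8.4],1],
    [[0,-42,0],[26.4,0,11.4],1],
    [[0,-49,0],[29.8,0,14.8],1],
    [[0,-56,0],[32.6,0,18.7],1],
    [[0,-63,0],[35.1,0,22.9],1],
    [[0,-70,0],[37,0,27.4],1]
  ]
}}

```text
time: 14.18
eef_pos: [0.5493, -0.1283, 0.0469]
tcp_rot: [0.696, -0.127, 0.125, -0.695]
contact_force: [-2.1, -1.7, 0.3]
opening: 0.003
```

```bash
python3 -c "
from h import *
pic(9);orb(7,10,b=0)"
```

```text
t 14.23 p [ 0.5504 -0.1286  0.0472] psi -20.37 down [-0.001 -0.002 -1.   ] F [-1.09 -1.95 -1.1 ] Ftool [-0.34  1.11 -2.21] open -0.003 j6 -0.05 | rad 41.06 bear -109.5
ring in tool x,z [-0.6 41.1]
[[[0, -7, 0], [4.9, 0, 0.4], 1], [[0, -14, 0], [9.8, 0, 1.3], 1], [[0, -21, 0], [14.5, 0, 2.9], 1], [[0, -28, 0], [19.0, 0, 5.0], 1], [[0, -35, 0], [23.2, 0, 7.6], 1], [[0, -42, 0], [27.1, 0, 10.7], 1], [[0, -49, 0], [30.5, 0, 14.3], 1], [[0, -56, 0], [33.5, 0, 18.2], 1], [[0, -63, 0], [36.0, 0, 22.5], 1], [[0, -70, 0], [38.0, 0, 27.0], 1]]
```

View pics/wrist9.png

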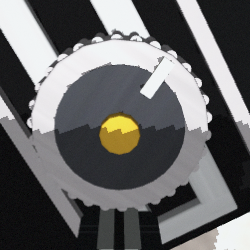

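```bash
cat >> h.py <<'E'
def bar(o,i):
    q=ray('wrist',[o,i],.0625); b=q[0]-q[1]; print('bar',np.degrees(np.arctan2(b[1],b[0])))
E
python3 -c "
from h import *
bar((370,160),(347,198))"
```

```text
bar 39.927080609431684
```

{"op": "step_arm", "data": {
  "rows": [
    [[0,-7,0],[4.9,0,0.8],1],
    [[0,-14,0],[9.8,0,1.8],1],
    [[0,-21,0],[14.4,0,3.4],1],
    [[0,-28,0],[18.9,0,5.5],1],
    [[0,-35,0],[23,0,8.1],1],
    [[0,-42,0],[26.8,0,11.1],1],
    [[0,-49,0],[30.1,0,14.6],1],
    [[0,-56,0],[33.1,0,18.5],1],
    [[0,-63,0],[35.6,0,22.7],1],
    [[0,-70,0],[37.6,0,27.1],1]
  ]
}}

```text
time: 15.07
eef_pos: [0.5954, -0.1162, 0.0474]
tcp_rot: [0.643, 0.295, -0.295, -0.642]
contact_force: [-0.2, 0.1, 0.3]
opening: -0.006
```

```bash
python3 -c "
from h import *
pic(10);orb(7,10,b=0)"
```

```text
t 15.12 p [ 0.5958 -0.1154  0.0475] psi 49.48 down [ 0.001 -0.001 -1.   ] F [ 1.04 -1.04 -0.7 ] Ftool [-0.12  0.7  -1.46] open 0.004 j6 -1.22 | rad 40.74 bear -38.8
ring in tool x,z [-1.2 40.7]
[[[0, -7, 0], [4.8, 0, 0.4], 1], [[0, -14, 0], [9.6, 0, 1.4], 1], [[0, -21, 0], [14.2, 0, 3.0], 1], [[0, -28, 0], [18.6, 0, 5.1], 1], [[0, -35, 0], [22.6, 0, 7.7], 1], [[0, -42, 0], [26.4, 0, 10.8], 1], [[0, -49, 0], [29.8, 0, 14.3], 1], [[0, -56, 0], [32.7, 0, 18.1], 1], [[0, -63, 0], [35.1, 0, 22.3], 1], [[0, -70, 0], [37.1, 0, 26.8], 1]]
```

View pics/wrist10.png

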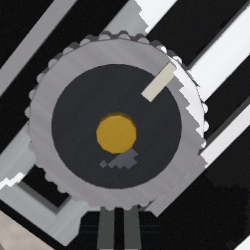

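{"op": "step_arm", "data": {
  "rows": [
    [[0,-7,0],[4.8,0,1.1],1],
    [[0,-14,0],[9.5,0,2.1],1],
    [[0,-21,0],[13.9,0,3.7],1],
    [[0,-28,0],[18.2,0,5.8],1],
    [[0,-35,0],[22.2,0,8.3],1],
    [[0,-42,0],[25.9,0,11.3],1],
    [[0,-49,0],[29.2,0,14.7],1],
    [[0,-56,0],[32.1,0,18.5],1],
    [[0,-63,0],[34.5,0,22.6],1],
    [[0,-70,0],[36.5,0,27],1]
  ]
}}

```text
time: 15.95
eef_pos: [0.5996, -0.0703, 0.0476]
tcp_rot: [0.359, 0.61, -0.609, -0.357]
contact_force: [2.6, -0.9, -1.5]
opening: 0.0
```

```bash
python3 -c "
from h import *
bar((366,164),(347,200))
orb(7,3,b=0)"
```

```text
bar -177.17494477377312
t 15.95 p [ 0.5996 -0.0703  0.0476] psi 119.11 down [ 0.003 -0.001 -1.   ] F [ 2.61 -0.92 -1.54] Ftool [-2.07  1.55 -1.83] open 0.0 j6 -2.36 | rad 40.52 bear 29.0
ring in tool x,z [ 0.1 40.5]
[[[0, -7, 0], [5.0, 0, 0.3], 1], [[0, -14, 0], [9.9, 0, 1.2], 1], [[0, -21, 0], [14.6, 0, 2.7], 1]]
```

{"op": "step_arm", "data": {
  "rows": [
    [[0,-7,0],[5,0,0.5],1],
    [[0,-14,0],[9.9,0,1.4],1]
  ]
}}

```text
time: 16.12
eef_pos: [0.5935, -0.0621, 0.0476]
tcp_rot: [0.282, 0.649, -0.648, -0.28]
contact_force: [2.1, 0.4, -0.7]
opening: -0.001
```

```bash
python3 -c "
from h import *
pic(11);st()"
```

```text
t 16.17 p [ 0.5927 -0.0613  0.0475] psi 133.36 down [ 0.002  0.    -1.   ] F [2.53 2.18 1.2 ] Ftool [-0.15 -1.2  -3.34] open -0.002 j6 -2.6 | rad 40.44 bear 45.0
```

View pics/wrist11.png

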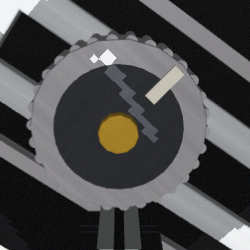

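```bash
python3 -c "
from h import *
bar((382,168),(349,202))"
```

```text
bar -179.32655383199733
```

{"op": "step_arm", "data": {
  "rows": [
    [[0,0,0],[0,0,-4],1],
    [[0,0,0],[0,0,-7],1],
    [[0,7,0],[-5.8,0,-6.6],1],
    [[0,14,0],[-11.5,0,-5.6],1],
    [[0,21,0],[-17,0,-3.8],1],
    [[0,28,0],[-22.3,0,-1.4],1],
    [[0,35,0],[-27.2,0,1.6],1],
    [[0,42,0],[-31.8,0,5.2],1],
    [[0,49,0],[-35.8,0,9.3],1],
    [[0,56,0],[-39.4,0,13.9],1]
  ]
}}

```text
time: 17.0
eef_pos: [0.6095, -0.1009, 0.0472]
tcp_rot: [-0.555, -0.437, 0.438, 0.556]
contact_force: [1.0, 0.1, -0.6]
opening: 0.002
```

{"op": "step_arm", "data": {
  "rows": [
    [[0,7,0],[-5.8,0,0.4],1],
    [[0,14,0],[-11.5,0,1.4],1],
    [[0,21,0],[-17,0,3.2],1],
    [[0,28,0],[-22.3,0,5.6],1],
    [[0,35,0],[-27.2,0,8.6],1],
    [[0,42,0],[-31.8,0,12.2],1],
    [[0,49,0],[-35.8,0,16.3],1],
    [[0,56,0],[-39.4,0,20.9],1],
    [[0,63,0],[-42.3,0,25.9],1],
    [[0,70,0],[-44.6,0,31.3],1]
  ]
}}

```text
time: 17.83
eef_pos: [0.5687, -0.1373, 0.0472]
tcp_rot: [0.706, 0.04, -0.04, -0.706]
contact_force: [-0.6, 0.6, 0.6]
opening: -0.005
```

{"op": "step_arm", "data": {
  "rows": [
    [[0,7,0],[-5.8,0,0.4],1],
    [[0,14,0],[-11.5,0,1.4],1],
    [[0,21,0],[-17,0,3.2],1],
    [[0,28,0],[-22.3,0,5.6],1],
    [[0,35,0],[-27.2,0,8.6],1],
    [[0,42,0],[-31.8,0,12.2],1],
    [[0,49,0],[-35.8,0,16.3],1],
    [[0,56,0],[-39.4,0,20.9],1],
    [[0,63,0],[-42.3,0,25.9],1],
    [[0,70,0],[-44.6,0,31.3],1]
  ]
}}

```text
time: 18.67
eef_pos: [0.5206, -0.1113, 0.0473]
tcp_rot: [0.601, -0.373, 0.372, -0.601]
contact_force: [-0.2, 0.2, 0.6]
opening: 0.001
```

```bash
python3 -c "
from h import *
orb(7,10,s=-1)"
```

```text
t 18.67 p [ 0.5206 -0.1113  0.0473] psi -63.56 down [-0.001 -0.    -1.   ] F [-0.18  0.17  0.61] Ftool [-0.23 -0.61 -0.08] open 0.001 j6 0.71 | rad 48.52 bear -153.8
ring in tool x,z [ 0.2 48.5]
[[[0, 7, 0], [-5.9, 0, 0.4], 1], [[0, 14, 0], [-11.7, 0, 1.5], 1], [[0, 21, 0], [-17.3, 0, 3.3], 1], [[0, 28, 0], [-22.7, 0, 5.7], 1], [[0, 35, 0], [-27.7, 0, 8.8], 1], [[0, 42, 0], [-32.3, 0, 12.5], 1], [[0, 49, 0], [-36.5, 0, 16.7], 1], [[0, 56, 0], [-40.0, 0, 21.4], 1], [[0, 63, 0], [-43.0, 0, 26.5], 1], [[0, 70, 0], [-45.4, 0, 31.9], 1]]
```

{"op": "step_arm", "data": {
  "rows": [
    [[0,7,0],[-5.9,0,0.4],1],
    [[0,14,0],[-11.7,0,1.5],1],
    [[0,21,0],[-17.3,0,3.3],1],
    [[0,28,0],[-22.7,0,5.7],1],
    [[0,35,0],[-27.7,0,8.8],1],
    [[0,42,0],[-32.3,0,12.5],1],
    [[0,49,0],[-36.5,0,16.7],1],
    [[0,56,0],[-40,0,21.4],1],
    [[0,63,0],[-43,0,26.5],1],
    [[0,70,0],[-45.4,0,31.9],1]
  ]
}}

```text
time: 19.5
eef_pos: [0.5287, -0.0561, 0.0472]
tcp_rot: [-0.279, 0.65, -0.65, 0.279]
contact_force: [-0.0, 0.5, -0.5]
opening: 0.001
```

{"op": "step_arm", "data": {
  "rows": [
    [[0,7,0],[-6,0,0.3],1],
    [[0,14,0],[-12,0,1.3],1],
    [[0,21,0],[-17.7,0,3.1],1],
    [[0,28,0],[-23,0,5.7],1],
    [[0,28,0],[-21.4,0,8.7],1],
    [[0,28,0],[-20,0,11.4],1],
    [[0,28,0],[-19.4,0,12.5],1],
    [[0,28,0],[-19.1,0,13],1]
  ]
}}

```text
time: 20.17
eef_pos: [0.551, -0.0513, 0.0472]
tcp_rot: [-0.117, 0.698, -0.697, 0.117]
contact_force: [0.1, 1.5, 0.6]
opening: -0.004
```

```bash
python3 -c "
from h import *
pic(12);orb(7,10)"
```

```text
t 20.22 p [ 0.5509 -0.0512  0.0473] psi -160.99 down [-0.     0.001 -1.   ] F [0.18 0.65 0.49] Ftool [-0.38 -0.49 -0.56] open 0.0 j6 2.53 | rad 40.86 bear 108.8
ring in tool x,z [ 0.2 40.9]
[[[0, -7, 0], [5.0, 0, 0.3], 1], [[0, -14, 0], [9.9, 0, 1.2], 1], [[0, -21, 0], [14.7, 0, 2.7], 1], [[0, -28, 0], [19.3, 0, 4.7], 1], [[0, -35, 0], [23.5, 0, 7.3], 1], [[0, -42, 0], [27.5, 0, 10.5], 1], [[0, -49, 0], [31.0, 0, 14.0], 1], [[0, -56, 0], [34.0, 0, 18.0], 1], [[0, -63, 0], [36.6, 0, 22.3], 1], [[0, -70, 0], [38.6, 0, 26.9], 1]]
```

View pics/wrist12.png

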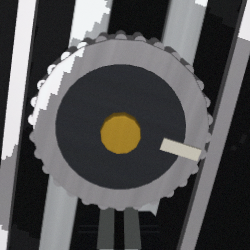

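{"op": "step_arm", "data": {
  "rows": [
    [[0,-7,0],[4.9,0,1.5],1],
    [[0,-14,0],[9.6,0,2.4],1],
    [[0,-21,0],[14.3,0,3.8],1],
    [[0,-28,0],[18.7,0,5.8],1],
    [[0,-35,0],[22.8,0,8.3],1],
    [[0,-42,0],[26.7,0,11.4],1],
    [[0,-49,0],[30.1,0,14.8],1],
    [[0,-56,0],[33,0,18.7],1],
    [[0,-63,0],[35.5,0,22.8],1],
    [[0,-70,0],[37.5,0,27.3],1]
  ]
}}

```text
time: 21.05
eef_pos: [0.523, -0.0888, 0.0469]
tcp_rot: [-0.498, 0.504, -0.501, 0.497]
contact_force: [-2.3, 0.4, 1.0]
opening: -0.001
```

```bash
python3 -c "
from h import *
pic(13);orb(7,10)"
```

```text
t 21.1 p [ 0.523  -0.0896  0.0469] psi -90.38 down [-0.004  0.001 -1.   ] F [-2.51 -0.33  0.48] Ftool [ 0.35 -0.48 -2.5 ] open 0.003 j6 1.22 | rad 41.07 bear 179.6
ring in tool x,z [-0.  41.1]
[[[0, -7, 0], [5.0, 0, 0.3], 1], [[0, -14, 0], [9.9, 0, 1.2], 1], [[0, -21, 0], [14.7, 0, 2.7], 1], [[0, -28, 0], [19.3, 0, 4.8], 1], [[0, -35, 0], [23.6, 0, 7.4], 1], [[0, -42, 0], [27.5, 0, 10.6], 1], [[0, -49, 0], [31.0, 0, 14.1], 1], [[0, -56, 0], [34.1, 0, 18.1], 1], [[0, -63, 0], [36.6, 0, 22.4], 1], [[0, -70, 0], [38.6, 0, 27.0], 1]]
```

View pics/wrist13.png

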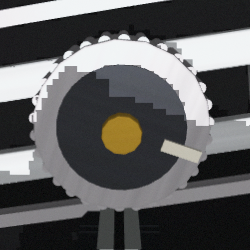

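{"op": "step_arm", "data": {
  "rows": [
    [[0,-7,0],[5,0,0.7],1],
    [[0,-14,0],[9.8,0,1.6],1],
    [[0,-21,0],[14.6,0,3.1],1],
    [[0,-28,0],[19.1,0,5.2],1],
    [[0,-35,0],[23.3,0,7.8],1],
    [[0,-42,0],[27.2,0,10.9],1],
    [[0,-49,0],[30.6,0,14.4],1],
    [[0,-56,0],[33.7,0,18.4],1],
    [[0,-63,0],[36.2,0,22.6],1],
    [[0,-70,0],[38.2,0,27.2],1]
  ]
}}

```text
time: 21.93
eef_pos: [0.5502, -0.1286, 0.0469]
tcp_rot: [0.696, -0.128, 0.127, -0.695]
contact_force: [-2.2, -1.5, -0.8]
opening: 0.003
```

```bash
python3 -c "
from h import *
pic(14);orb(7,10)"
```

```text
t 21.98 p [ 0.5513 -0.129   0.0472] psi -20.53 down [-0.    -0.001 -1.   ] F [-0.29 -1.45  0.3 ] Ftool [ 0.24 -0.3  -1.46] open -0.004 j6 -0.05 | rad 41.09 bear -108.1
ring in tool x,z [-1.7 41.1]
[[[0, -7, 0], [4.8, 0, 0.5], 1], [[0, -14, 0], [9.5, 0, 1.6], 1], [[0, -21, 0], [14.1, 0, 3.2], 1], [[0, -28, 0], [18.5, 0, 5.3], 1], [[0, -35, 0], [22.5, 0, 7.9], 1], [[0, -42, 0], [26.2, 0, 11.0], 1], [[0, -49, 0], [29.6, 0, 14.5], 1], [[0, -56, 0], [32.5, 0, 18.4], 1], [[0, -63, 0], [34.9, 0, 22.6], 1], [[0, -70, 0], [36.8, 0, 27.0], 1]]
```

View pics/wrist14.png

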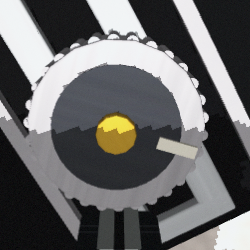

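Still following without slip. Adding about 0.8 mm inward.

{"op": "step_arm", "data": {
  "rows": [
    [[0,-7,0],[4.7,0,1.3],1],
    [[0,-14,0],[9.3,0,2.4],1],
    [[0,-21,0],[13.8,0,3.9],1],
    [[0,-28,0],[18.1,0,6],1],
    [[0,-35,0],[22,0,8.6],1],
    [[0,-42,0],[25.7,0,11.6],1],
    [[0,-49,0],[29,0,15],1],
    [[0,-56,0],[31.8,0,18.8],1],
    [[0,-63,0],[34.2,0,23],1],
    [[0,-70,0],[36,0,27.3],1]
  ]
}}

```text
time: 22.82
eef_pos: [0.5953, -0.1162, 0.0474]
tcp_rot: [0.644, 0.294, -0.294, -0.642]
contact_force: [1.6, -2.0, -1.6]
opening: -0.001
```

```bash
python3 -c "
from h import *
pic(15);orb(7,10)"
```

```text
t 22.87 p [ 0.5957 -0.1156  0.0475] psi 49.37 down [ 0.003 -0.002 -1.   ] F [ 1.91 -2.87 -2.38] Ftool [-0.94  2.39 -3.31] open 0.001 j6 -1.22 | rad 40.76 bear -39.1
ring in tool x,z [-1.1 40.7]
[[[0, -7, 0], [4.8, 0, 0.4], 1], [[0, -14, 0], [9.6, 0, 1.4], 1], [[0, -21, 0], [14.2, 0, 3.0], 1], [[0, -28, 0], [18.6, 0, 5.1], 1], [[0, -35, 0], [22.7, 0, 7.7], 1], [[0, -42, 0], [26.5, 0, 10.8], 1], [[0, -49, 0], [29.9, 0, 14.3], 1], [[0, -56, 0], [32.8, 0, 18.1], 1], [[0, -63, 0], [35.2, 0, 22.3], 1], [[0, -70, 0], [37.2, 0, 26.8], 1]]
```

View pics/wrist15.png

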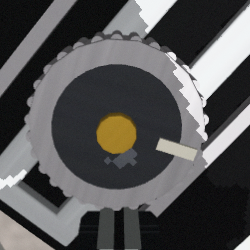

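{"op": "step_arm", "data": {
  "rows": [
    [[0,-7,0],[4.8,0,0.5],1],
    [[0,-14,0],[9.6,0,1.5],1],
    [[0,-21,0],[14.2,0,3.1],1],
    [[0,-28,0],[18.6,0,5.2],1],
    [[0,-35,0],[22.7,0,7.8],1],
    [[0,-42,0],[26.4,0,10.9],1],
    [[0,-49,0],[29.8,0,14.4],1],
    [[0,-56,0],[32.7,0,18.2],1],
    [[0,-63,0],[35.1,0,22.4],1],
    [[0,-70,0],[37,0,26.9],1]
  ]
}}

```text
time: 23.7
eef_pos: [0.5993, -0.0696, 0.0479]
tcp_rot: [0.36, 0.61, -0.609, -0.358]
contact_force: [0.4, -0.1, 0.6]
opening: 0.002
```

{"op": "step_arm", "data": {
  "rows": [
    [[0,-7,0],[5,0,0.5],1],
    [[0,-14,0],[9.9,0,1.4],1],
    [[0,-14,0],[9.9,0,1.4],1]
  ]
}}

```text
time: 23.95
eef_pos: [0.5924, -0.0608, 0.0476]
tcp_rot: [0.283, 0.648, -0.648, -0.282]
contact_force: [0.0, 2.5, -0.2]
opening: 0.001
```

```bash
python3 -c "
from h import *
pic(16);st();print(ctrl.get_state()['time'])"
```

```text
t 24.0 p [ 0.5925 -0.0609  0.0476] psi 132.64 down [ 0.001  0.001 -1.   ] F [1.04 1.59 0.66] Ftool [ 0.46 -0.65 -1.84] open 0.001 j6 -2.59 | rad 40.57 bear 45.5
24.0
```

View pics/wrist16.png

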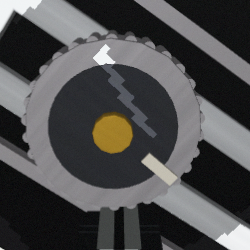

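```bash
python3 -c "
from h import *
bar((377,285),(343,256))"
```

```text
bar 90.82990526436073
```

Ring total is about 797° from the start (2.2 turns). Backing off and lifting before going to the tab.

{"op": "step_arm", "data": {
  "rows": [
    [[0,0,0],[0,0,-5],1],
    [[0,0,0],[0,0,-10],1],
    [[0,0,0],[0,-25,-10],1],
    [[0,0,0],[0,-50,-10],1],
    [[0,7,0],[0,-50,-10],1],
    [[0,14,0],[0,-50,-10],1],
    [[0,21,0],[0,-50,-10],1],
    [[0,28,0],[0,-50,-10],1],
    [[0,35,0],[0,-50,-10],1],
    [[0,42,0],[0,-50,-10],1]
  ]
}}

```text
time: 24.83
eef_pos: [0.6, -0.0549, 0.0972]
tcp_rot: [-0.498, -0.502, 0.502, 0.498]
contact_force: [-0.4, -1.3, -0.7]
opening: 0.002
```

{"op": "step_arm", "data": {
  "rows": [
    [[0,7,0],[0,0,0],1],
    [[0,14,0],[0,0,0],1],
    [[0,21,0],[0,0,0],1],
    [[0,28,0],[0,0,0],1],
    [[0,35,0],[0,0,0],1],
    [[0,42,0],[0,0,0],1],
    [[0,49,0],[0,0,0],1],
    [[0,56,0],[0,0,0],1],
    [[0,63,0],[0,0,0],1],
    [[0,70,0],[0,0,0],1]
  ]
}}

```text
time: 25.67
eef_pos: [0.6, -0.0549, 0.0971]
tcp_rot: [0.696, 0.126, -0.126, -0.696]
contact_force: [0.3, 0.3, 0.5]
opening: -0.001
```

```bash
python3 -c "
from h import *
to(.5555,-.0305,.098,8.2)
p,d=viewer.read_camera('top'); cv2.imwrite('pics/top2c.png',cv2.resize(p[190:345,230:440,::-1],None,fx=3.8,fy=3.8,interpolation=cv2.INTER_CUBIC))
"
```

```text
t 25.67 p [ 0.6    -0.0549  0.0971] psi 20.51 down [-0.001 -0.    -1.   ] F [0.3  0.34 0.53] Ftool [ 0.4  -0.53  0.21] open -0.001 j6 -0.62 | rad 50.1 bear 44.3
shift mm [-33.1  -0.9  38.4] rot y 12.306257083923871
```

View pics/top2c.png

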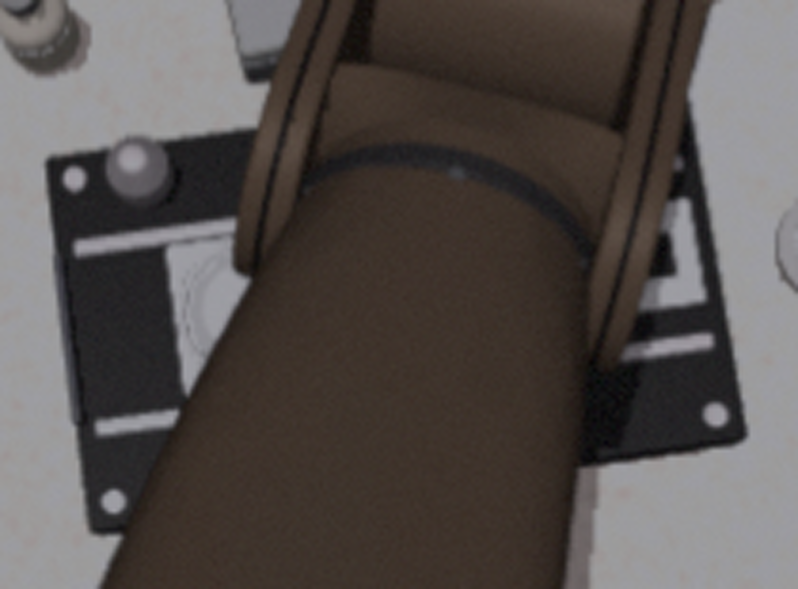

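The arm covers most of the stage in this view. The carriage's far edge (crop 168,240) and the objective are unmoved. Now down into the gap.

{"op": "step_arm", "data": {
  "rows": [
    [[0,6,0],[-10,0,12],1],
    [[0,12.3,0],[-22,0,26],1],
    [[0,12.3,0],[-33,0,38],1],
    [[0,12.3,0],[-33,10,38],1],
    [[0,12.3,0],[-33,22,38],1],
    [[0,12.3,0],[-33,34,38],1],
    [[0,12.3,0],[-33,44,38],1],
    [[0,12.3,0],[-33,48,38],1],
    [[0,12.3,0],[-33,48,38],1]
  ]
}}

```text
time: 26.47
eef_pos: [0.5543, -0.0312, 0.047]
tcp_rot: [-0.705, -0.052, 0.055, 0.705]
contact_force: [-0.8, -0.5, 0.3]
opening: -0.003
```

```bash
python3 -c "
from h import *
yd=np.array([-np.sin(np.radians(8.2)),np.cos(np.radians(8.2))])
s,M,psi=st(); print('stage y mm',((s['eef_pos'][:2]-C)@yd-.075)*1e3)
p,d=viewer.read_camera('scene'); cv2.imwrite('pics/scene3c.png',cv2.resize(p[180:305,210:440,::-1],None,fx=3.4,fy=3.4))
p,d=viewer.read_camera('wrist'); cv2.imwrite('pics/wrist17.png',p[:,:,::-1])
"
```

```text
t 26.47 p [ 0.5543 -0.0312  0.047 ] psi 8.72 down [-0.004  0.001 -1.   ] F [-0.79 -0.47  0.34] Ftool [-0.85 -0.34 -0.34] open -0.003 j6 -0.39 | rad 59.51 bear 99.4
stage y mm -15.501040448947824
```

View pics/scene3c.png

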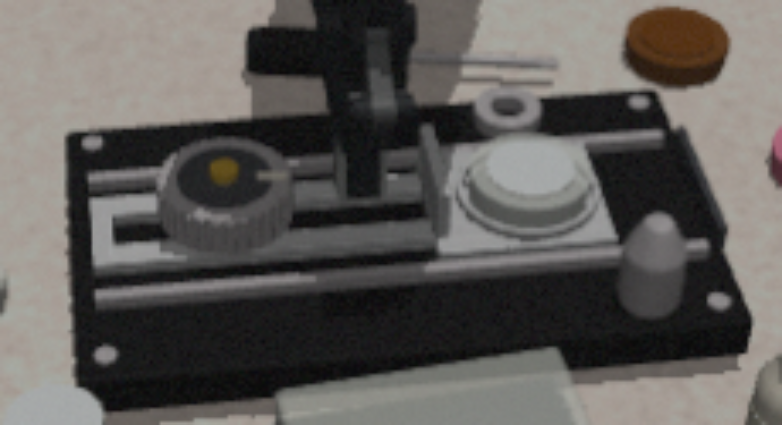

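View pics/wrist17.png

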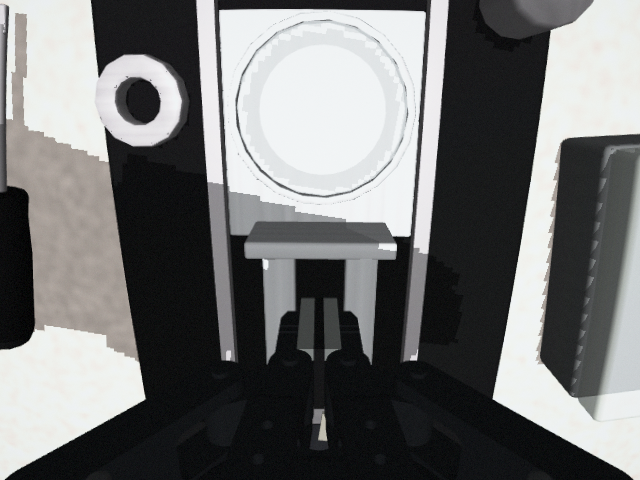

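Tip centred on the tab (tab at 321,240; tip 320,300), aligned with the rails, ring bar pointing to +y. Dish seated at (322,105). Approaching the tab.

{"op": "step_arm", "data": {
  "rows": [
    [[0,0,0],[0,0,5],1],
    [[0,0,0],[0,0,10],1],
    [[0,0,0],[0,0,14],1],
    [[0,0,0],[0,0,17],1],
    [[0,0,0],[0,0,18],1]
  ]
}}

```text
time: 26.98
eef_pos: [0.5526, -0.0127, 0.0497]
tcp_rot: [0.705, 0.054, -0.054, -0.705]
contact_force: [-0.4, 0.6, -0.2]
opening: 0.0
```

{"op": "step_arm", "data": {
  "rows": [
    [[0,0,0],[0,0,1],1],
    [[0,0,0],[0,0,2],1],
    [[0,0,0],[0,0,3],1]
  ]
}}

```text
time: 27.23
eef_pos: [0.5523, -0.0109, 0.0495]
tcp_rot: [0.705, 0.054, -0.054, -0.705]
contact_force: [-0.4, -1.5, 0.1]
opening: 0.002
```

{"op": "step_arm", "data": {
  "rows": [
    [[0,0,0],[0,0,1],1],
    [[0,0,0],[0,0,2],1],
    [[0,0,0],[0,0,3],1]
  ]
}}

```text
time: 27.48
eef_pos: [0.5519, -0.0077, 0.0495]
tcp_rot: [0.705, 0.054, -0.054, -0.705]
contact_force: [-0.5, -1.7, 0.7]
opening: 0.001
```

```bash
cat >> h.py <<'E'
def sy():
    yd=np.array([-np.sin(np.radians(8.2)),np.cos(np.radians(8.2))])
    s,M,psi=st(); q=s['eef_pos'][:2]-C; print('stage y mm',(q@yd-.075)*1e3,'x',q@np.array([yd[1],-yd[0]])*1e3)
E
python3 -c "
from h import *
sy()"
```

```text
t 27.48 p [ 0.5519 -0.0077  0.0495] psi 8.72 down [ 0. -0. -1.] F [-0.5  -1.67  0.7 ] Ftool [-0.75 -0.7  -1.58] open 0.001 j6 -0.35 | rad 83.08 bear 98.5
stage y mm 8.075369512887494 x -0.38879497097422167
```

{"op": "step_arm", "data": {
  "rows": [
    [[0,0,0],[0,0,1.3],1],
    [[0,0,0],[0,0,2.6],1],
    [[0,0,0],[0,0,4],1],
    [[0,0,0],[0,0,5.4],1],
    [[0,0,0],[0,0,6.8],1],
    [[0,0,0],[0,0,8.2],1],
    [[0,0,0],[0,0,9.6],1],
    [[0,0,0],[0,0,11],1],
    [[0,0,0],[0,0,12.4],1],
    [[0,0,0],[0,0,14],1]
  ]
}}

```text
time: 28.32
eef_pos: [0.5498, 0.0065, 0.0495]
tcp_rot: [0.705, 0.054, -0.054, -0.705]
contact_force: [0.4, -2.1, 1.4]
opening: -0.001
```

```bash
python3 -c "
from h import *
sy()
p,d=viewer.read_camera('wrist'); cv2.imwrite('pics/wrist18.png',p[:,:,::-1])"
```

```text
t 28.32 p [0.5498 0.0065 0.0495] psi 8.73 down [ 0.001 -0.    -1.   ] F [ 0.41 -2.13  1.38] Ftool [ 0.08 -1.38 -2.16] open -0.001 j6 -0.33 | rad 97.45 bear 98.4
stage y mm 22.446670179762094 x -0.41965537636176153
```

View pics/wrist18.png

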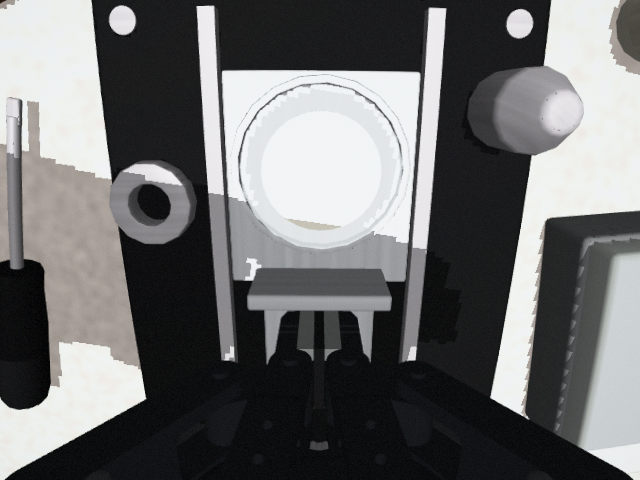

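Carriage moving (tab at 320,285), dish seated (321,160), force about 2 N.

{"op": "step_arm", "data": {
  "rows": [
    [[0,0,0],[0,0,1.4],1],
    [[0,0,0],[0,0,2.8],1],
    [[0,0,0],[0,0,4.2],1],
    [[0,0,0],[0,0,5.6],1],
    [[0,0,0],[0,0,7],1],
    [[0,0,0],[0,0,8.4],1],
    [[0,0,0],[0,0,9.8],1],
    [[0,0,0],[0,0,11.2],1],
    [[0,0,0],[0,0,12.6],1],
    [[0,0,0],[0,0,14],1]
  ]
}}

```text
time: 29.2
eef_pos: [0.5474, 0.0203, 0.0493]
tcp_rot: [0.705, 0.054, -0.054, -0.705]
contact_force: [2.2, -1.9, 1.3]
opening: 0.004
```

{"op": "step_arm", "data": {
  "rows": [
    [[0,0,0],[0,0,1.4],1],
    [[0,0,0],[0,0,2.8],1],
    [[0,0,0],[0,0,4.2],1],
    [[0,0,0],[0,0,5.4],1],
    [[0,0,0],[0,0,6.6],1],
    [[0,0,0],[0,0,7.6],1],
    [[0,0,0],[0,0,8.6],1],
    [[0,0,0],[0,0,9.3],1],
    [[0,0,0],[0,0,10],1]
  ]
}}

```text
time: 29.95
eef_pos: [0.5459, 0.0302, 0.0493]
tcp_rot: [-0.705, -0.054, 0.054, 0.705]
contact_force: [0.7, -1.3, 1.6]
opening: 0.0
```

```bash
python3 -c "
from h import *
sy()"
```

```text
t 29.95 p [0.5459 0.0302 0.0493] psi 8.73 down [-0.  0. -1.] F [ 0.74 -1.34  1.57] Ftool [ 0.53 -1.57 -1.44] open 0.0 j6 -0.28 | rad 121.45 bear 98.6
stage y mm 46.44598835890781 x -0.9255143685852582
```

Near the stop now; going in small steps.

{"op": "step_arm", "data": {
  "rows": [
    [[0,0,0],[0,0,0.7],1],
    [[0,0,0],[0,0,1.4],1],
    [[0,0,0],[0,0,2],1]
  ]
}}

```text
time: 30.2
eef_pos: [0.5456, 0.0321, 0.0493]
tcp_rot: [-0.705, -0.054, 0.054, 0.705]
contact_force: [2.1, -2.0, -0.4]
opening: 0.0
```

{"op": "step_arm", "data": {
  "rows": [
    [[0,0,0],[0,0,0.5],1],
    [[0,0,0],[0,0,1],1],
    [[0,0,0],[0,0,1],1]
  ]
}}

```text
time: 30.45
eef_pos: [0.5455, 0.0326, 0.0493]
tcp_rot: [0.705, 0.054, -0.054, -0.705]
contact_force: [1.8, -4.3, 1.0]
opening: -0.003
```

```bash
python3 -c "
from h import *
sy()"
```

```text
t 30.45 p [0.5455 0.0326 0.0493] psi 8.75 down [ 0.    -0.001 -1.   ] F [ 1.76 -4.27  0.99] Ftool [ 1.09 -0.98 -4.49] open -0.003 j6 -0.28 | rad 123.89 bear 98.6
stage y mm 48.88950606668635 x -0.9157489301082491
```

{"op": "step_arm", "data": {
  "rows": [
    [[0,0,0],[0,0,0.5],1],
    [[0,0,0],[0,0,0.8],1],
    [[0,0,0],[0,0,0.8],1]
  ]
}}

```text
time: 30.7
eef_pos: [0.5455, 0.0326, 0.0493]
tcp_rot: [0.706, 0.054, -0.054, -0.704]
contact_force: [1.8, -6.5, -0.0]
opening: 0.0
```

```bash
python3 -c "
from h import *
sy()
p,d=viewer.read_camera('wrist'); cv2.imwrite('pics/wrist19.png',p[:,:,::-1])"
```

```text
t 30.7 p [0.5455 0.0326 0.0493] psi 8.77 down [ 0.    -0.002 -1.   ] F [ 1.75 -6.53 -0.02] Ftool [ 0.74  0.04 -6.72] open 0.0 j6 -0.28 | rad 123.93 bear 98.6
stage y mm 48.930887602029614 x -0.9161683284858048
```

View pics/wrist19.png

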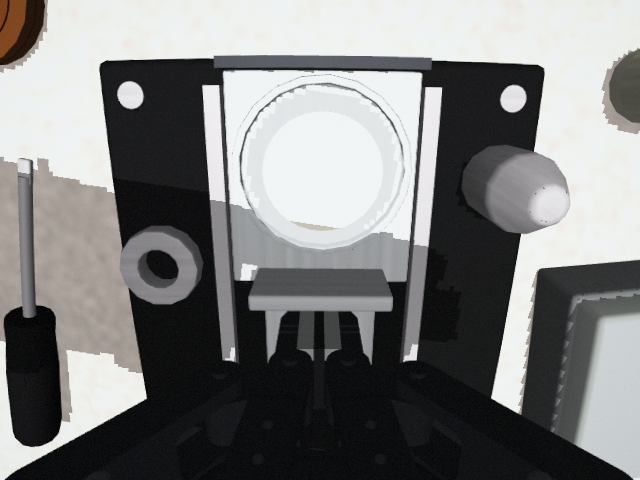

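The carriage has stopped: the tip stands still while force rises to 6.7 N. The plate edge (row 71) is against the stop bar (row 62), with the dish in its seat. Backing off and lifting.

{"op": "step_arm", "data": {
  "rows": [
    [[0,0,0],[0,0,-2],1],
    [[0,0,0],[0,0,-7],1],
    [[0,0,0],[0,0,-14],1],
    [[0,0,0],[0,0,-18],1],
    [[0,0,0],[0,-25,-18],1],
    [[0,0,0],[0,-60,-18],1],
    [[0,0,0],[0,-100,-18],1],
    [[0,0,0],[0,-140,-18],1],
    [[0,0,0],[0,-170,-18],1],
    [[0,0,0],[0,-170,-18],1]
  ]
}}

```text
time: 31.58
eef_pos: [0.552, 0.0154, 0.2281]
tcp_rot: [0.706, 0.059, -0.049, -0.704]
contact_force: [0.6, -0.3, 1.2]
opening: -0.001
```

{"op": "step_arm", "data": {
  "rows": [
    [[0,0,0],[0,0,35],1],
    [[0,0,0],[0,0,75],1],
    [[0,0,0],[0,0,115],1],
    [[0,0,0],[0,0,155],1],
    [[0,0,0],[0,0,195],1],
    [[0,0,0],[0,0,235],1],
    [[0,0,0],[0,0,270],1],
    [[0,0,0],[0,0,300],1],
    [[0,0,0],[0,0,300],1]
  ]
}}

```text
time: 32.33
eef_pos: [0.5006, 0.3169, 0.2184]
tcp_rot: [-0.704, -0.055, 0.056, 0.706]
contact_force: [0.5, -0.7, -0.5]
opening: 0.001
```

```bash
python3 -c "
from h import *
st()
p,d=viewer.read_camera('top'); cv2.imwrite('pics/top3.png',p[:,:,::-1]); cv2.imwrite('pics/top3c.png',cv2.resize(p[190:345,230:440,::-1],None,fx=3.8,fy=3.8,interpolation=cv2.INTER_CUBIC))
p,d=viewer.read_camera('scene'); cv2.imwrite('pics/scene4.png',p[:,:,::-1])
"
```

```text
t 32.33 p [0.5006 0.3169 0.2184] psi 9.02 down [-0.002  0.002 -1.   ] F [ 0.5  -0.66 -0.47] Ftool [ 0.39  0.47 -0.73] open 0.001 j6 0.23 | rad 411.68 bear 98.9
```

View pics/top3c.png

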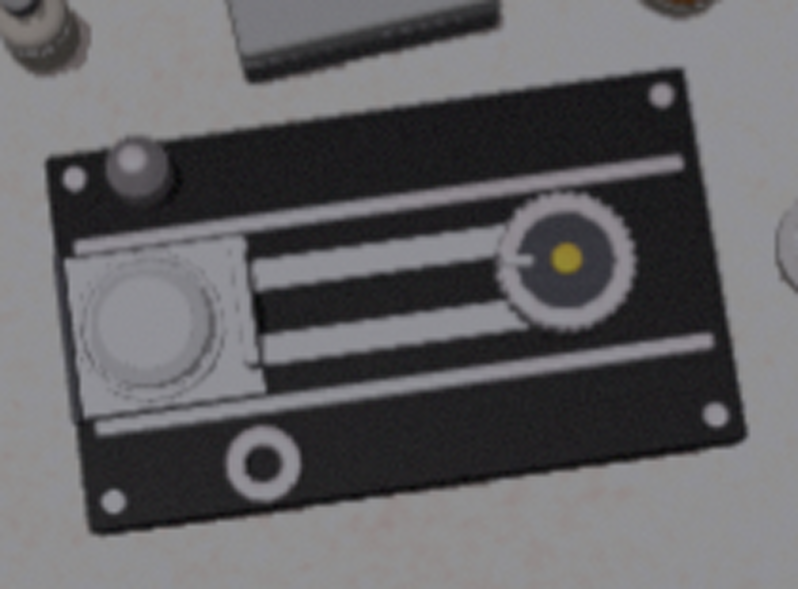

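View pics/scene4.png

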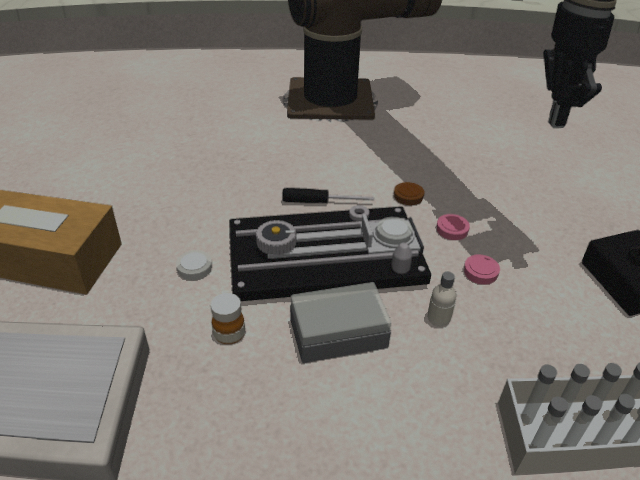

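The carriage sits against the stop with the dish in its seat. Ring bar at crop (517,262); objective (140,170) and spare ring (263,463) at the same pixels as before, and the scene view shows the rest in place. Handing in.

```bash
python3 -c "
from plant import ctrl
print(ctrl.sign_off())"
```

```text
the job is handed in; nothing more can be done
None
```

I loosened the ring about 2.2 turns counter-clockwise, then pushed the carriage home by its tab with the dish riding along, and handed the job in at about 32 s.

- **Ring:** I turned it with the shut fingertip in three light passes round the rim. By the white bar it turned about 797° (roughly 13.9 rad), between two and three turns. The radial force I read stayed under about 7 N. The fingertip slipped in places: about 15° in pass one and 37° in pass two. I counted those from the bar, not from the arm's motion.
- **Carriage:** I pushed at about 2 N. Travel was about 45 mm by the arm's position. At the end the tip stood still while the force rose to 6.7 N, and the plate lies against the stop bar in the pictures.
- **Last checks:** The final top and scene views show the dish in its seat, the ring bar where I left it, the other objects unmoved and the robot clear. No check failed or disagreed.

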